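# Tip porous stones out of their recesses and stand them in the draining rack

## Robot

A 7-joint arm with a two-finger parallel gripper is mounted at the origin on the work surface. World frame = base frame: x ahead of the robot, y to its left, z up, the work surface at z = 0. Lengths are in m, angles in rad, forces in N, time in s.
With the tool pointing down it reaches from about 0.4 to 0.85 m from the base axis. Payload 4.4 kg.
Tool frame: the origin (TCP) lies on the centre line of the jaws, within the pads' length; the fingertips stand 19 mm ahead of it and the grasp point (between the pads) is the TCP; z points along the fingers, x is the direction in which the jaws open and shut, and the axes are right-handed (so a half turn about z gives the same grasp; the last joint's range is limited). The gripper opens to 94 mm and grips with 3 to 60 N. Pads are 16 mm wide; open, the fingers measure 119 mm over their backs; the gripper's body (75 mm by 177 mm) begins 78 mm behind the grasp point.
Start: joints at [1.165, 0.628, 0.038, 1.517, -0.027, 0.996, -0.02], TCP at [0.217, -0.613, 0.188] pointing down, gripper open.
Joint ranges: [-3.06, 3.06], [-0.37, 2.12], [-1.25, 1.32], [0.18, 2.47], [-1.1, 4.24], [0.23, 1.98], [-2.94, 2.94]. Speed limits (rad/s): [2.57, 2.57, 3.14, 3.14, 3.14, 3.14, 3.14].

## Interface

Orientations are given as a rotation vector (axis times angle).
In Python, from station import manip, eyes gives the robot as it stands. The module is installed in compiled form; this text tells all that it offers.
- The arm moves only by the shell command python3 -m handwheel 'ROWS' [OPENING]. ROWS is JSON, a list of rows, each an object with "delta_pos": the shift along the tool's x, y, z in m, a list of three; "rot": the turn, a rotation vector about the tool's x, y, z in rad, a list of three. In form: [{"delta_pos": [dx, dy, dz], "rot": [ax, ay, az]}, ...]. A call has 1 to 20 rows; each row is the pose to reach, as a shift and turn from the pose commanded when the call began, along the tool's axes at that moment; what a row does not reach only later rows make up. A row lasts 1/10 s, in which the tool goes at most 50 mm and 8.59 degrees, less where a joint would pass 70% of its speed; a pose out of reach is approached as far as the arm can. A call with a gripper value outside its range is refused whole. OPENING is the opening, from 0 (shut) to 1 (fully open), set as the call begins (- or left out, the last holds). The fingers move at their own pace and stop on an object; the grip force is fixed at half the most. Time passes only in rows, so rows that repeat a pose let the fingers close. It gives the time, the measured TCP pose, the force and the opening at its end, in the units of the state.
- manip.get_obs(): the state, without advancing time (a new reading comes with each control period).
- eyes.read_camera(name): name is "scene" or "side" or "wrist"; returns a dict with "img" (480x640x3 uint8, red, green, blue), "vertical_fov" (degrees; the focal length in pixels is half the picture's height over the tangent of half this angle, whatever the lens; pixels are square), "cx", "cy" (the principal point, pixels), "extrinsics" (4x4, takes a point from camera to world coordinates). Camera axes: x right, y up, looking along -z (the intrinsics and any distortion apply to the point x, -y, -z); pixel columns grow to the right and rows downward; lengths in m; the calibration is good to about 2 mm. The wrist camera is an equidistant fisheye: a pixel r from the principal point sees the ray r / f radians off the axis. A picture is of the moment at which its call begins. There is no depth.
- manip.close_job(): hands the job in, once; it reports no verdict.
Trained networks look in the newest picture that a camera, given by its name, has taken for a name from the list of things; names that differ only in an ending like _2 or _b are one class to them, and where a whole thing is asked for, a point or a joint stands for the part that bears it (a point fixed in the world has none). Each returns a list of dicts, best first, with "confidence" (0 to 1); they miss things now and then, are a little off and sometimes report something else, mostly with a low value. They report only what shows in the picture. A call takes as long as a camera call. They do not tell look-alikes from the thing itself.
- eyes.cut_out(name, camera): "region" (480x640 bool, what is visible of it) and "bbox" ([left, top, right, bottom] in pixels, round what is visible of it).
The state is a dict: "time_s": time; "joint_positions": joint angles; "joint_vel": joint speeds; "tau": joint torques, N m; "tool_pos": TCP position; "ee_rot": TCP orientation; "contact_force": force on the tool from outside, world axes, zero at the start; "moment": the same for the moment, N m; "gripper_width": finger opening in m.
Only numpy, scipy, OpenCV 4.12 (cv2) and the standard library are available. Lean on these libraries where they do the work, as an engineer would, in place of code of your own. Each camera call takes 0.05 s, during which the arm holds its last target.

## Task

Two porous stones lie flat in the wooden storage block. Press each one down on its side away from the robot, over the well (marked by the dark inlaid dot), so that it tips up in its recess, take it by the raised edge, and stand both on edge in the two free slots of the wire draining rack, seated on the rails. Set them down gently, for they are brittle, and leave the stones already drying, the soil column, the wash bottle and the tub where they are.

Things in the scene. Friction and masses are not known exactly. Their poses are not given: they have to be found in the camera images.
- block: fixed wooden storage block, 150 (its x) by 250 (its y) by 63 mm high; origin: centre of its underside. Its -x side faces the robot. Two round recesses in its top, 15 mm deep: large (114 mm across) at y = -54 mm, small (94 mm) at y = +64 mm, both at x = 0. The floor ends in an edge along y at x = +3 mm; beyond it is a well 43 mm deeper (large) or 34 (small); a dark dot at x = 66 mm marks that side
- recess_large (a point): centre of the large recess, on its floor 48 mm above the bench; axes of the block. Pressed down near its +x rim (block frame) the stone turns about the floor's edge at x = +3 mm; past 25 degrees it falls over by itself and stays leaning at about 50 degrees, +x rim in the well, -x rim up, clear of the block
- recess_small (a point): centre of the small recess, on its floor 48 mm above the bench; axes of the block. Pressed down near its +x rim (block frame) the stone turns about the floor's edge at x = +3 mm; past 25 degrees it falls over by itself and stays leaning at about 50 degrees, +x rim in the well, -x rim up, clear of the block
- stone_large_center (a point): centre of the large off-white porous stone, a plain disc 110 mm across and 14 mm thick, about 0.27 kg; its z axis is the disc's axis (up while it lies flat). It starts flat in the large recess, its top 1 mm below the block's top
- stone_small_center (a point): centre of the small off-white porous stone, a plain disc 90 mm across and 14 mm thick, about 0.18 kg; its z axis is the disc's axis (up while it lies flat). It starts flat in the small recess, its top 1 mm below the block's top
- rack: fixed stainless draining rack on a 225 (x) by 116 mm drip tray; origin: centre of its underside. Two 6 mm rails along x at y = +-24 mm, centres 22 mm up. Slots at x = -72, -24, 24, 72 mm: a stone stands on the rails, axis along x (centre 74.8 mm up if large, 63.6 if small), between 5 mm pins at y = +-24 mm, 78 mm high, that leave a 20 mm gap (28 at the mouth)
- free_slot_1 (a point): middle of one free slot of the rack, 22 mm above the bench; its x axis lies along the rack's x or opposite to it (the axis of a stone standing there)
- free_slot_2 (a point): middle of the other free slot of the rack, 22 mm above the bench; axes likewise
- drying_a_center (a point): centre of an off-white porous stone, 110 mm across and 14 mm thick, that already stands in one of the rack's slots; its x axis is the disc's axis
- drying_b_center (a point): centre of an off-white porous stone, 90 mm across and 14 mm thick, that already stands in another slot; its x axis is the disc's axis
- column_center (a point): centre of a short upright soil column, a cream plastic tube 63 mm in diameter on a 76 mm cap, 149 mm high, loose on the bench
- wash_bottle_center (a point): point on the axis of a wash bottle, 75 mm above its foot; 66 mm in diameter, 178 mm high with its bent spout, which reaches 59 mm from the axis to its -x; loose on the bench
- tub_center (a point): centre of a cream tub of soil, 100 (x) by 150 (y) by 55 mm, loose on the bench
Not all that is in view belongs to the job. Leave any green or pink look-alike of the part that bears stone_large_center alone.

How it is judged:
On the way:
1. a stone has been tipped up and leans in its recess, one edge raised (((angle between stone_large_center's own z axis and vertical above 0.6 rad and horizontal distance between stone_large_center and recess_large below 0.025 m) or (angle between stone_small_center's own z axis and vertical above 0.6 rad and horizontal distance between stone_small_center and recess_small below 0.025 m))), for 0.2 s.
At the end, for the whole second after the job is handed in: Each stone stands in its own free slot, released and at rest: centre within 15 mm of the slot's middle seen from above, axis level within 14 and along the rack within 17 degrees, centre within 5 mm of its seated height; the stones already drying are within 12 mm of where they were ((horizontal distance between stone_large_center and free_slot_1 below 0.015 m or horizontal distance between stone_large_center and free_slot_2 below 0.015 m) and (horizontal distance between stone_small_center and free_slot_1 below 0.015 m or horizontal distance between stone_small_center and free_slot_2 below 0.015 m) and angle between stone_large_center's own z axis and vertical between 1.33 and 1.81 rad and angle between stone_small_center's own z axis and vertical between 1.33 and 1.81 rad and angle between the z axis of each of stone_large_center, stone_small_center and the x axis of rack, either way round below 0.3 rad and z of stone_large_center in the frame of rack between 0.069 and 0.08 m and z of stone_small_center in the frame of rack between 0.058 and 0.069 m and linear speed of each of stone_large, stone_small below 0.02 m/s and distance of each of drying_a_center, drying_b_center from where it was at the start of the episode below 0.012 m); the robot touches nothing.
It fails at once if a stone was dropped into the rack (faster than 0.6 m/s) ((linear speed of stone_large above 0.6 m/s and horizontal distance between stone_large_center and rack below 0.12 m and z of stone_large_center in the frame of rack below 0.11 m) or (linear speed of stone_small above 0.6 m/s and horizontal distance between stone_small_center and rack below 0.12 m and z of stone_small_center in the frame of rack below 0.11 m)).
It fails at once if a stone struck the rack hard (over 40 N) (contact force between any of stone_large, stone_small and rack above 40 N).
It fails at once if a stone already drying in the rack was pushed out of place (more than 20 mm) (distance of any of drying_a_center, drying_b_center from where it was at the start of the episode above 0.02 m).
It fails at once if the soil column, wash bottle or tub was moved by more than 20 mm (distance of any of column_center, wash_bottle_center, tub_center from where it was at the start of the episode above 0.02 m).
It also fails if it takes over 72 s, if anything falls off the work surface, if the arm or the gripper's body presses on something with over 40 N, if the wrist force passes 120 N, or if a joint passes its speed limit or range.

## Working session

There is one attempt and no reset: what is moved stays moved. The work goes in short steps, Python scripts to look and compute and a shell command to move; the robot and the scene stay as the last step left them, time stands still between calls to the robot, and variables do not carry over. Pictures are saved under pics/ and viewed, and the job is handed in when it is done.

```bash
mkdir -p pics; python3 - <<'E'
from station import manip, eyes
import cv2,numpy as np
print(manip.get_obs())
for n in ["scene","side","wrist"]:
    c=eyes.read_camera(n); cv2.imwrite(f"pics/{n}0.png",c["img"][:,:,::-1])
    print(n,c["vertical_fov"],c["cx"],c["cy"],np.round(c["extrinsics"],4).tolist())
E
```

```text
{'time_s': 0.0, 'joint_positions': array([ 1.16518265,  0.62926931,  0.03843258,  1.51835093, -0.02699949,
        0.99632085, -0.0200008 ]), 'joint_vel': array([-1.74275512e-03, -8.17056433e-05,  9.85951478e-04, -1.40817529e-03,
       -1.54224473e-04, -1.12930763e-03,  5.48752489e-05]), 'tau': array([-6.96096431e-04, -5.49732649e+01,  1.14339184e+00, -1.86638689e+01,
       -5.22475666e-02,  2.34141009e-02,  1.82393433e-04]), 'tool_pos': array([ 0.21645323, -0.61216409,  0.18710924]), 'ee_rot': array([-2.56423150e+00,  1.81321582e+00,  2.36078741e-03]), 'contact_force': array([-0.37220058, -0.35330519,  0.0222283 ]), 'moment': array([ 0.00128399, -0.00101715, -0.04483751]), 'gripper_width': 0.09398755824611651}
scene 54.3823367837019 319.23042316552244 241.32632509005393 [[0.6175, -0.4636, 0.6355, 1.4006], [0.7863, 0.3439, -0.5132, -0.6907], [0.0194, 0.8166, 0.5769, 0.7567], [0.0, 0.0, 0.0, 1.0]]
side 54.854866094136014 318.1811104092949 237.22560259473855 [[-0.7823, 0.3183, -0.5355, -0.0137], [-0.6228, -0.4159, 0.6626, 0.722], [-0.0118, 0.8519, 0.5236, 0.7114], [0.0, 0.0, 0.0, 1.0]]
wrist 65.70646984690485 315.3031044058693 233.96992682219545 [[0.3335, 0.918, 0.2145, 0.2784], [-0.9428, 0.3252, 0.074, -0.591], [-0.0018, -0.2269, 0.9739, 0.3834], [0.0, 0.0, 0.0, 1.0]]
```

View pics/scene0.png

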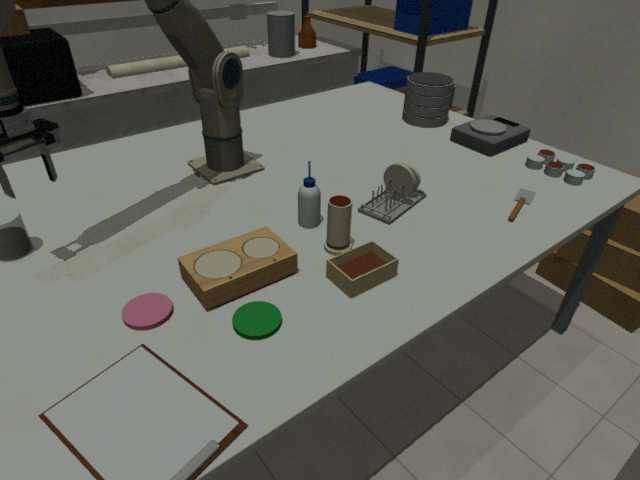

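View pics/side0.png

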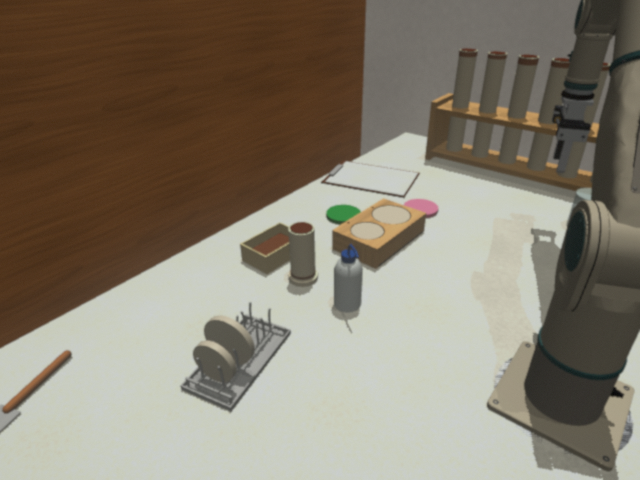

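View pics/wrist0.png

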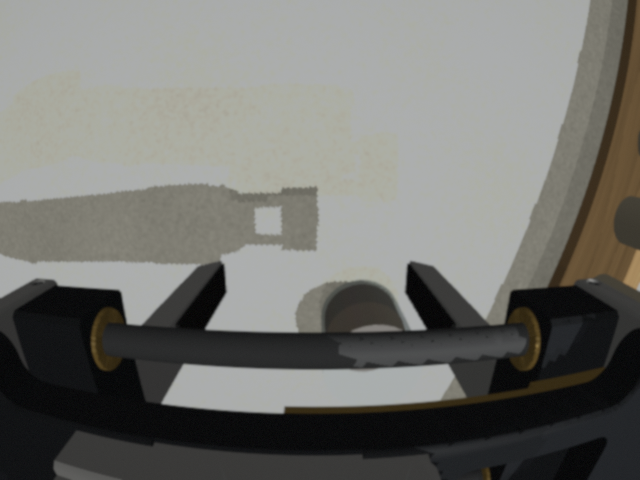

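```bash
cat > h.py <<'E'
from station import manip, eyes
import cv2,numpy as np
from scipy.spatial.transform import Rotation as R
def K(c):
    f=240/np.tan(np.radians(c["vertical_fov"])/2); return f,c["cx"],c["cy"],np.array(c["extrinsics"])
def proj(c,P,fish=False):
    f,cx,cy,E=K(c); P=np.atleast_2d(P); q=(P-E[:3,3])@E[:3,:3]; x,y,z=q[:,0],-q[:,1],-q[:,2]
    if not fish: return np.c_[cx+f*x/z,cy+f*y/z]
    r=np.hypot(x,y); th=np.arctan2(r,z); s=f*th/np.maximum(r,1e-9); return np.c_[cx+s*x,cy+s*y]
def plane(c,uv,z0,fish=False):
    f,cx,cy,E=K(c); uv=np.atleast_2d(uv).astype(float); a=(uv-[cx,cy])/f
    if fish:
        th=np.hypot(a[:,0],a[:,1]); s=np.sin(th)/np.maximum(th,1e-9); d=np.c_[a[:,0]*s,-a[:,1]*s,-np.cos(th)]
    else: d=np.c_[a[:,0],-a[:,1],-np.ones(len(a))]
    d=d@E[:3,:3].T; t=(z0-E[2,3])/d[:,2]; return E[:3,3]+t[:,None]*d
def fr(x,y,yaw,pts):
    c,s=np.cos(yaw),np.sin(yaw); pts=np.atleast_2d(pts).astype(float)
    return np.c_[x+c*pts[:,0]-s*pts[:,1],y+s*pts[:,0]+c*pts[:,1],pts[:,2]]
def crop(img,l,t,r,b,s,name):
    cv2.imwrite(name,cv2.resize(img[t:b,l:r,::-1],None,fx=s,fy=s,interpolation=cv2.INTER_CUBIC))
E
python3 - <<'E'
from h import *
c=eyes.read_camera("scene"); d=eyes.read_camera("side")
crop(c["img"],170,220,310,310,5,"pics/a1.png")
crop(c["img"],340,150,440,230,7,"pics/a2.png")
crop(d["img"],320,180,440,275,6,"pics/a3.png")
crop(d["img"],170,290,300,410,5,"pics/a4.png")
for cam,cc in(("scene",c),("side",d)):
  for n in ["stone_large_center","stone_small_center","block","rack","drying_a_center","column_center","wash_bottle_center","tub_center"]:
    for o in eyes.cut_out(n,cam): print(cam,n,round(o["confidence"],2),o["bbox"],np.argwhere(o["region"]).mean(0).round(1)[::-1])
E
```

```text
scene stone_large_center 0.76 [119.7, 294.5, 173.3, 333.3] [146.9 311.4]
scene stone_large_center 0.75 [233.9, 299.8, 280.5, 340.1] [256.9 320.3]
scene stone_small_center 0.74 [241.1, 241.2, 279.7, 259.7] [260.7 247.7]
scene block 0.92 [180.0, 228.0, 293.1, 313.2] [238.9 270.4]
scene rack 0.65 [357.2, 185.4, 423.2, 223.7] [389.5 204.8]
scene drying_a_center 0.63 [384.8, 167.1, 414.4, 195.5] [399.4 179.5]
scene column_center 0.55 [327.0, 196.9, 356.1, 257.1] [338.7 224.2]
scene wash_bottle_center 0.71 [296.6, 160.9, 318.8, 230.0] [309.  203.1]
scene wash_bottle_center 0.48 [193.3, 248.8, 246.8, 279.2] [217.3 264.2]
scene tub_center 0.69 [322.7, 240.0, 396.4, 297.0] [361.1 268.5]
side stone_large_center 0.86 [373.8, 205.6, 408.5, 224.5] [390.7 214.7]
side stone_large_center 0.84 [328.0, 205.0, 357.8, 225.6] [341.5 213.4]
side stone_large_center 0.79 [406.8, 202.1, 439.4, 218.5] [423.3 206.6]
side stone_small_center 0.79 [352.2, 224.9, 382.5, 239.0] [366.5 230.7]
side block 0.59 [330.3, 198.8, 427.5, 267.4] [379.3 234.8]
side rack 0.75 [180.5, 301.9, 290.3, 413.3] [239.5 364.5]
side rack 0.64 [349.6, 225.1, 385.3, 240.8] [367.6 230.8]
side drying_a_center 0.79 [204.2, 313.1, 257.8, 368.1] [230.6 337.4]
side drying_a_center 0.33 [330.1, 199.6, 427.6, 269.1] [379.  234.6]
side column_center 0.88 [287.0, 222.0, 321.4, 288.7] [302.4 254.8]
side wash_bottle_center 0.64 [332.9, 245.1, 364.5, 313.1] [347.9 281.3]
side tub_center 0.62 [242.7, 224.8, 286.9, 275.3] [267.2 248.6]
```

View pics/a1.png

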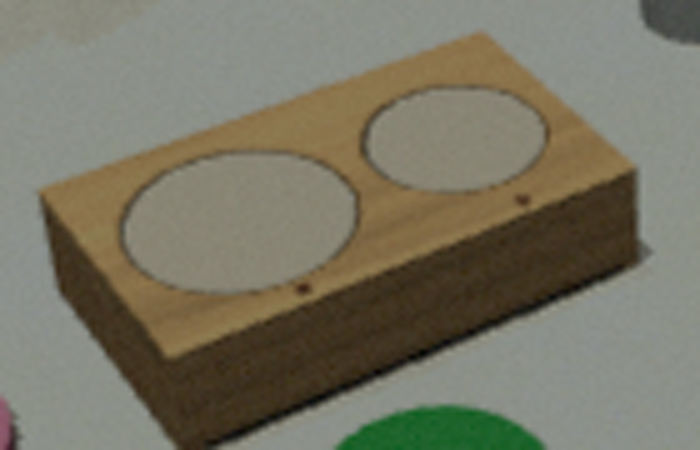

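View pics/a2.png

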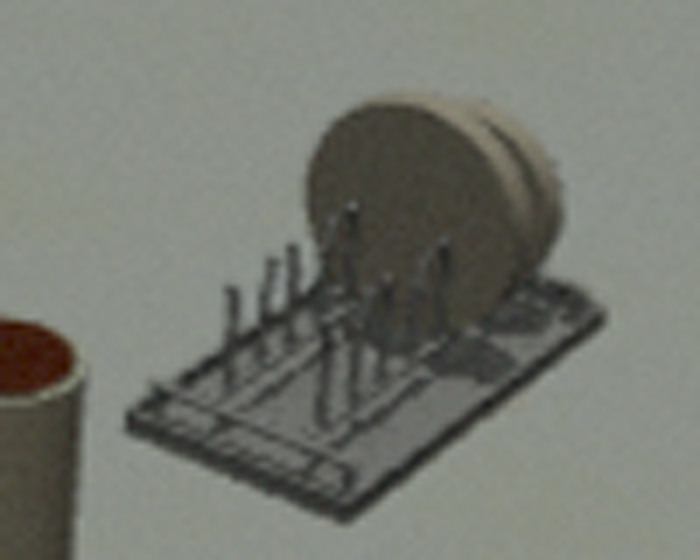

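View pics/a3.png

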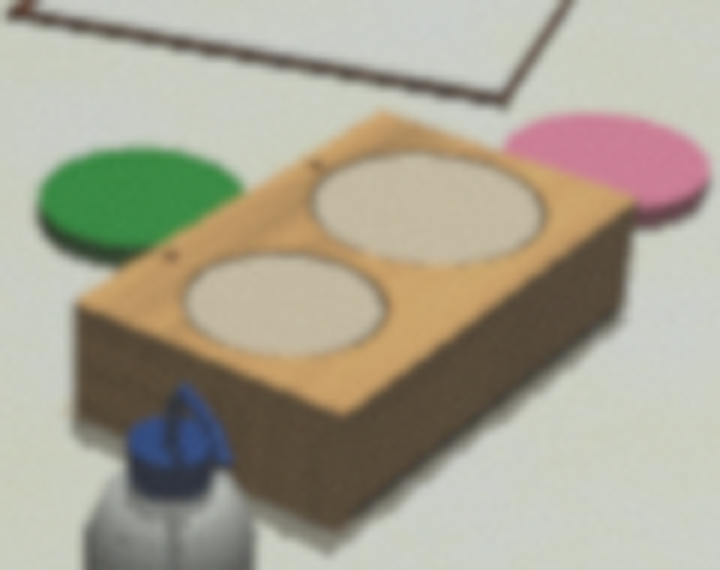

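View pics/a4.png

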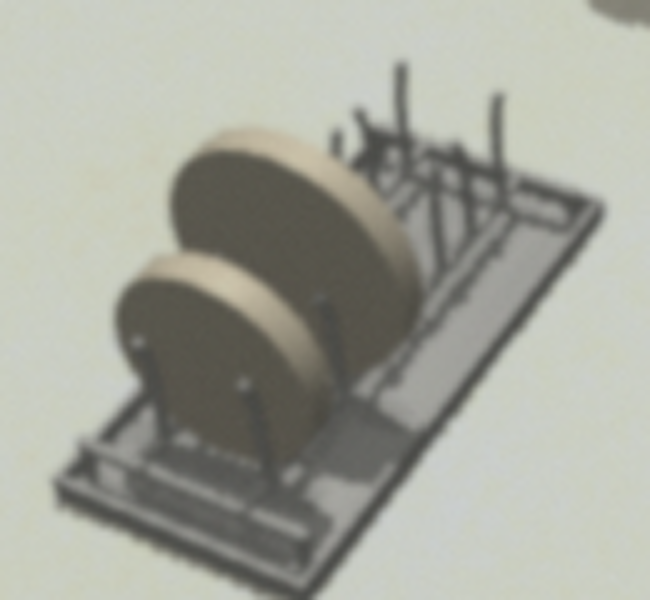

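```bash
python3 - <<'E'
from h import *
from scipy.optimize import least_squares
c=eyes.read_camera("scene"); d=eyes.read_camera("side")
pk=lambda p,s,ox,oy:[(p[0]+.5)/s-.5+ox,(p[1]+.5)/s-.5+oy]
S=[((40,192),(-75,-125,63)),((483,32),(-75,125,63)),((637,168),(75,125,63)),((168,358),(75,-125,63)),((303,288),(66,-54,63)),((523,200),(66,64,63)),((240,222),(0,-54,62)),((455,138),(0,64,62))]
D=[((385,112),(75,-125,63)),((635,205),(-75,-125,63)),((345,413),(-75,125,63)),((78,300),(75,125,63)),((315,163),(66,-54,63)),((170,256),(66,64,63)),((430,208),(0,-54,62)),((287,304),(0,64,62))]
us=np.array([pk(p,5,170,220) for p,_ in S]);ud=np.array([pk(p,6,320,180) for p,_ in D])
Ps=np.array([q for _,q in S])/1e3;Pd=np.array([q for _,q in D])/1e3
for w in((1,1),(1,0),(0,1)):
  f=lambda v:np.r_[w[0]*(proj(c,fr(*v,Ps))-us).ravel(),w[1]*(proj(d,fr(*v,Pd))-ud).ravel()]
  r=least_squares(f,[0.6,-0.3,0]); print("block",r.x.round(4),np.degrees(r.x[2]).round(2)); 
  if w==(1,1): print(r.fun.reshape(-1,2).round(1).tolist())
# rack tray corners (bottom of tray)
T=[(600,205),(305,598),(58,505)]
print("tray side z0.004",plane(d,[pk(p,5,170,290) for p in T],0.004).round(3).tolist())
T=[(128,428),(345,520),(605,315)]
print("tray scene",plane(c,[pk(p,7,340,150) for p in T],0.0).round(3).tolist())
E
```

```text
block [ 0.5637 -0.2719 -0.0397] -2.28
[[-0.8, -0.4], [-0.3, -0.2], [-0.2, 0.1], [-0.3, 0.1], [-0.3, 0.4], [-0.4, 0.3], [-0.3, -0.6], [-0.4, -0.1], [-0.9, 0.1], [0.5, -0.6], [-0.3, 0.8], [-1.1, 0.5], [-0.1, 0.7], [-0.2, 0.4], [-0.6, 0.3], [-0.6, 0.3]]
block [ 0.5644 -0.2712 -0.0385] -2.2
block [ 0.5639 -0.2743 -0.0422] -2.42
tray side z0.004 [[0.515, 0.172, 0.004], [0.463, 0.393, 0.004], [0.569, 0.422, 0.004]]
tray scene [[0.509, 0.181, 0.0], [0.62, 0.205, 0.0], [0.567, 0.431, 0.0]]
```

```bash
cat > rackfit.py <<'E'
from h import *
from scipy.optimize import least_squares
c=eyes.read_camera("scene"); d=eyes.read_camera("side")
pk=lambda p,s,ox,oy:[(p[0]+.5)/s-.5+ox,(p[1]+.5)/s-.5+oy]
# rack x ~ world +y ; rack y ~ world -x
D=[((600,212),(-112.5,58,0)),((305,600),(112.5,58,0)),((60,507),(112.5,-58,0))]
S=[((128,430),(-112.5,58,0)),((345,522),(-112.5,-58,0)),((605,320),(112.5,-58,0))]
D=[(p,q) for p,q in D]
us=np.array([pk(p,7,340,150) for p,_ in S]);ud=np.array([pk(p,5,170,290) for p,_ in D])
Ps=np.array([q for _,q in S])/1e3;Pd=np.array([q for _,q in D])/1e3
f=lambda v:np.r_[(proj(c,fr(*v,Ps))-us).ravel(),(proj(d,fr(*v,Pd))-ud).ravel()]
r=least_squares(f,[0.54,0.3,1.75]); print(r.x.round(4),np.degrees(r.x[2]).round(2),r.fun.reshape(-1,2).round(1).tolist())
v=r.x
t=np.linspace(0,2*np.pi,60)
for cam,nm,box,s in((c,"scene",(340,150,440,230),7),(d,"side",(170,290,300,410),5)):
    im=cv2.resize(cam["img"][box[1]:box[3],box[0]:box[2],::-1],None,fx=s,fy=s,interpolation=cv2.INTER_CUBIC)
    def dr(P,col,cl=False):
        q=(proj(cam,fr(*v,np.array(P)/1e3))-[box[0],box[1]]+.5)*s-.5
        cv2.polylines(im,[q.round().astype(int)],cl,col,1)
    dr([(a,b,0) for a,b in((-112.5,-58),(112.5,-58),(112.5,58),(-112.5,58))],(0,255,0),True)
    for x in(-72,-24,24,72):
        for y in(-24,24):
            for k in(-1,1): dr([(x+k*12.5,y,22),(x+k*12.5,y,60),(x+k*16.5,y,78)],(0,0,255))
    for x,rad in((72,45),(24,55)):
        z=63.6 if rad==45 else 74.8
        for k in(-7,7): dr([(x+k,rad*np.cos(a),z+rad*np.sin(a)) for a in t],(255,0,0),True)
    cv2.imwrite(f"pics/rf_{nm}.png",im)
E
python3 rackfit.py; python3 - <<'E'
from h import *
c=eyes.read_camera("scene"); d=eyes.read_camera("side")
for n,z in (("column_center",.0745),("wash_bottle_center",.08),("tub_center",.0275)):
    for cam,cc in(("scene",c),("side",d)):
        o=eyes.cut_out(n,cam)
        if o: print(n,cam,plane(cc,[np.argwhere(o[0]["region"]).mean(0)[::-1]],z).round(3))
E
```

```text
[0.5441 0.297  1.8044] 103.39 [[-0.5, 1.0], [0.7, 1.2], [-0.5, 1.2], [-0.0, 0.8], [0.8, 1.6], [-0.7, -1.0]]
column_center scene [[0.62  0.005 0.075]]
column_center side [[0.618 0.004 0.075]]
wash_bottle_center scene [[0.489 0.006 0.08 ]]
wash_bottle_center side [[0.46  0.031 0.08 ]]
tub_center scene [[ 0.753 -0.03   0.027]]
tub_center side [[ 0.757 -0.012  0.027]]
```

View pics/rf_scene.png

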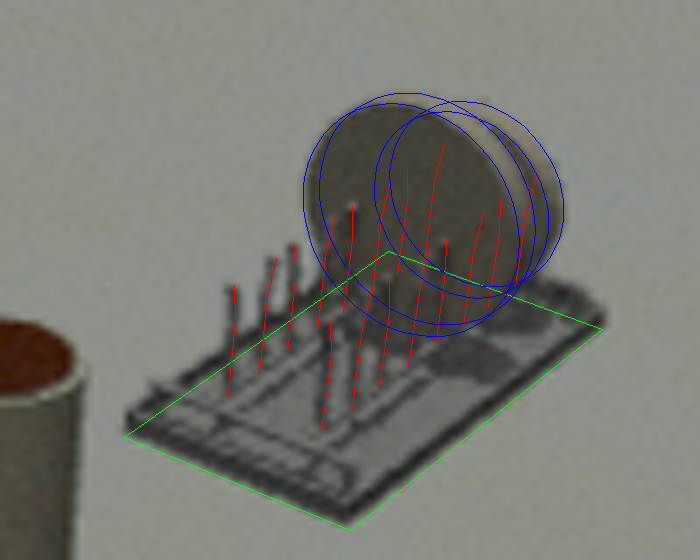

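View pics/rf_side.png

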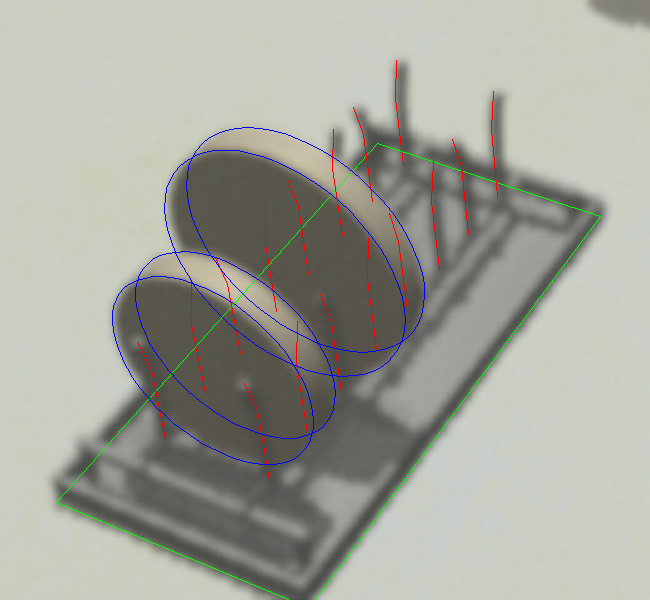

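```bash
cat >> h.py <<'E'
BLK=(0.5638,-0.2720,-0.0397); RCK=(0.5441,0.2970,1.8044)
def rotz(jaw,tilt=0):
    # tool down, jaw x at world angle jaw; tilt: tool z leans toward jaw direction (outward)
    x=np.array([np.cos(jaw)*np.cos(tilt),np.sin(jaw)*np.cos(tilt),np.sin(tilt)])
    z=np.array([np.cos(jaw)*np.sin(tilt),np.sin(jaw)*np.sin(tilt),-np.cos(tilt)])
    return R.from_matrix(np.c_[x,np.cross(z,x),z])
def go(pos,rot):
    o=manip.get_obs(); r0=R.from_rotvec(o["ee_rot"])
    dp=r0.inv().apply(np.array(pos)-o["tool_pos"]); dr=(r0.inv()*rot).as_rotvec()
    print("dpos",dp.round(4).tolist(),"rot",dr.round(4).tolist(),"| dist",np.linalg.norm(dp).round(3),"deg",np.degrees(np.linalg.norm(dr)).round(1),"rows",round(max(np.linalg.norm(dp)/.05,np.degrees(np.linalg.norm(dr))/8.59),1))
def st():
    o=manip.get_obs(); print("t",round(o["time_s"],2),"pos",o["tool_pos"].round(4),"R",R.from_rotvec(o["ee_rot"]).as_matrix().round(3).tolist(),"F",o["contact_force"].round(1),"w",round(o["gripper_width"],4),"q",o["joint_positions"].round(2))
E
python3 - <<'E'
from h import *
p=fr(*BLK,[.040,-.054,.20])[0]; print(p)
go(p,rotz(BLK[2]))
E
```

```text
[ 0.60162525 -0.32754503  0.2       ]
dpos [-0.1407, -0.458, -0.012] rot [-0.0, -0.0001, -1.1913] | dist 0.479 deg 68.3 rows 9.6
```

```bash
r='{"delta_pos":[-0.1407,-0.458,-0.012],"rot":[0,0,-1.191]}'; python3 -m handwheel '[{"delta_pos":[-0.14,-0.458,-0.012],"rot":[0,0,-1.191]},{"delta_pos":[-0.14,-0.458,-0.012],"rot":[0,0,-1.191]},{"delta_pos":[-0.14,-0.458,-0.012],"rot":[0,0,-1.191]},{"delta_pos":[-0.14,-0.458,-0.012],"rot":[0,0,-1.191]},{"delta_pos":[-0.14,-0.458,-0.012],"rot":[0,0,-1.191]},{"delta_pos":[-0.14,-0.458,-0.012],"rot":[0,0,-1.191]},{"delta_pos":[-0.14,-0.458,-0.012],"rot":[0,0,-1.191]},{"delta_pos":[-0.14,-0.458,-0.012],"rot":[0,0,-1.191]},{"delta_pos":[-0.14,-0.458,-0.012],"rot":[0,0,-1.191]},{"delta_pos":[-0.14,-0.458,-0.012],"rot":[0,0,-1.191]},{"delta_pos":[-0.14,-0.458,-0.012],"rot":[0,0,-1.191]},{"delta_pos":[-0.14,-0.458,-0.012],"rot":[0,0,-1.191]},{"delta_pos":[-0.14,-0.458,-0.012],"rot":[0,0,-1.191]}]' 0
python3 - <<'E'
from h import *
st()
p=fr(*BLK,[.040,-.054,.20])[0]; go(p,rotz(BLK[2]))
w=eyes.read_camera("wrist"); im=w["img"][:,:,::-1].copy()
t=np.linspace(0,2*np.pi,80)
for y,r in((-54,57),(64,47)):
    q=proj(w,fr(*BLK,np.c_[r*np.cos(t),y+r*np.sin(t),0*t+63]/1e3),True); cv2.polylines(im,[q.round().astype(int)],True,(0,0,255),1)
q=proj(w,fr(*BLK,np.array([(-75,-125,63),(75,-125,63),(75,125,63),(-75,125,63)])/1e3),True); cv2.polylines(im,[q.round().astype(int)],True,(0,255,0),1)
o=manip.get_obs(); tip=o["tool_pos"]+R.from_rotvec(o["ee_rot"]).apply([0,0,.019]); print(proj(w,tip,True)); 
q=proj(w,tip,True)[0]; cv2.circle(im,(int(q[0]),int(q[1])),3,(255,0,0),1)
cv2.imwrite("pics/w1.png",im)
E
```

```text
time_s: 2.95
tool_pos: [0.6003, -0.3301, 0.1999]
ee_rot: [3.14, -0.066, -0.002]
contact_force: [-0.1, -1.1, 0.2]
gripper_width: 0.0005
t 2.95 pos [ 0.6003 -0.3301  0.1999] R [[0.999, -0.042, -0.001], [-0.042, -0.999, -0.001], [-0.001, 0.001, -1.0]] F [-0.1 -1.1  0.2] w 0.0005 q [ 0.61  0.68 -0.28  1.39  0.2   1.1   0.26]
dpos [0.0012, -0.0026, -0.0002] rot [0.0013, 0.0013, -0.0026] | dist 0.003 deg 0.2 rows 0.1
[[314.68009282 258.50120412]]
```

View pics/w1.png

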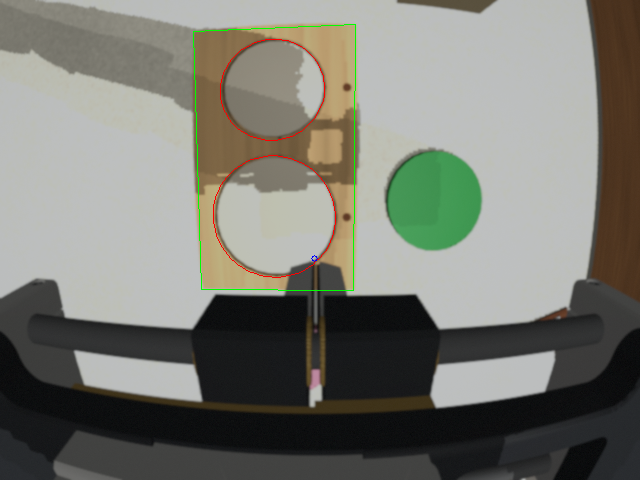

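```bash
python3 -m handwheel '[{"delta_pos":[0.002,-0.0026,0.03],"rot":[0,0,0]},{"delta_pos":[0.002,-0.0026,0.065],"rot":[0,0,0]},{"delta_pos":[0.002,-0.0026,0.095],"rot":[0,0,0]},{"delta_pos":[0.002,-0.0026,0.108],"rot":[0,0,0]},{"delta_pos":[0.002,-0.0026,0.114],"rot":[0,0,0]},{"delta_pos":[0.002,-0.0026,0.119],"rot":[0,0,0]},{"delta_pos":[0.002,-0.0026,0.124],"rot":[0,0,0]},{"delta_pos":[0.002,-0.0026,0.129],"rot":[0,0,0]},{"delta_pos":[0.002,-0.0026,0.133],"rot":[0,0,0]},{"delta_pos":[0.002,-0.0026,0.137],"rot":[0,0,0]},{"delta_pos":[0.002,-0.0026,0.137],"rot":[0,0,0]},{"delta_pos":[0.002,-0.0026,0.137],"rot":[0,0,0]},{"delta_pos":[0.002,-0.0026,0.137],"rot":[0,0,0]}]'
python3 - <<'E'
from h import *
st()
c=eyes.read_camera("scene"); d=eyes.read_camera("side")
a=cv2.resize(c["img"][200:320,160:310,::-1],None,fx=4,fy=4); b=cv2.resize(d["img"][160:280,320:440,::-1],None,fx=4,fy=4)
cv2.imwrite("pics/p1.png",np.hstack([a,b])[:,:1080]); cv2.imwrite("pics/p1.png",cv2.resize(np.hstack([a,b]),None,fx=.74,fy=.74))
E
```

```text
time_s: 4.3
tool_pos: [0.6041, -0.3258, 0.0632]
ee_rot: [3.141, -0.063, 0.001]
contact_force: [0.6, 0.5, -0.1]
gripper_width: 0.0007
t 4.3 pos [ 0.6041 -0.3258  0.0632] R [[0.999, -0.04, 0.0], [-0.04, -0.999, -0.0], [0.0, 0.0, -1.0]] F [ 0.6  0.5 -0.1] w 0.0007 q [ 0.59  0.83 -0.25  1.51  0.25  0.84  0.21]
```

View pics/p1.png

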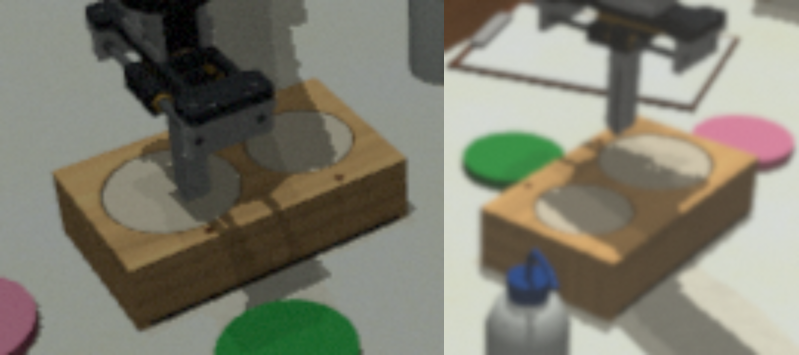

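```bash
python3 - <<'E'
from h import *
c=eyes.read_camera("scene"); d=eyes.read_camera("side"); w=eyes.read_camera("wrist")
crop(c["img"],170,200,300,310,5,"pics/p2.png"); crop(d["img"],330,180,440,270,6,"pics/p3.png"); cv2.imwrite("pics/p4.png",w["img"][:,:,::-1])
E
```

```text
(no output)
```

View pics/p2.png

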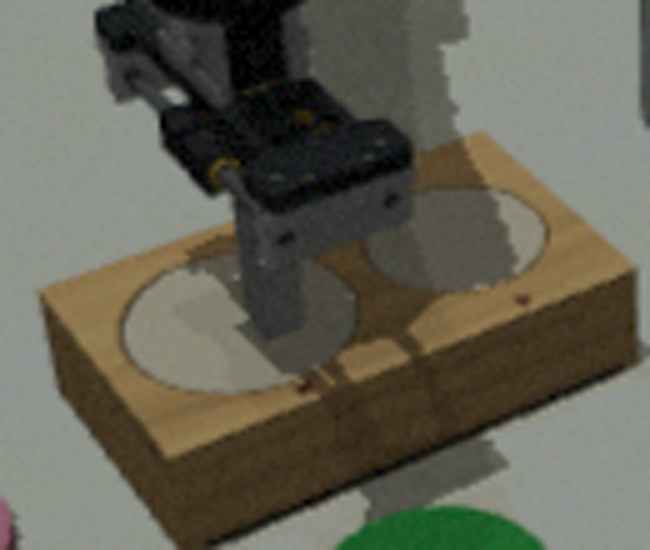

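View pics/p3.png

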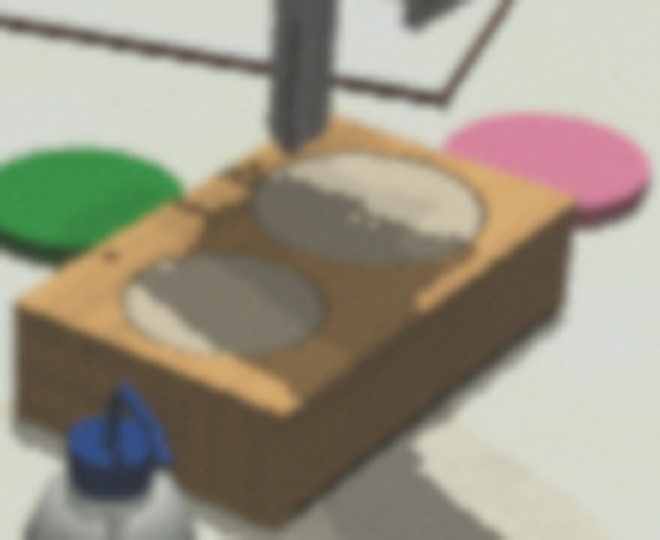

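View pics/p4.png

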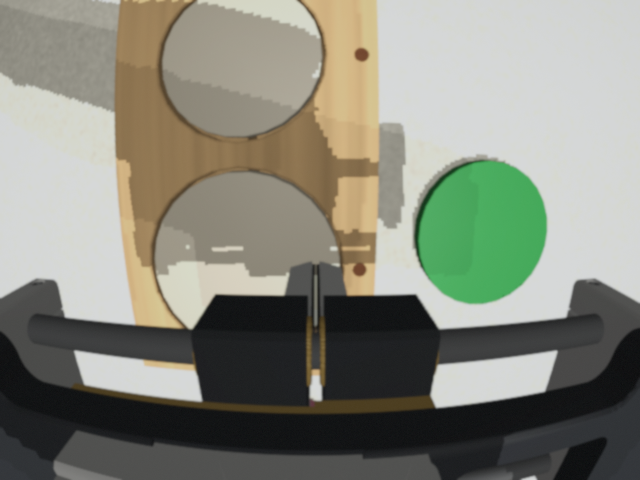

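```bash
python3 - <<'E'
from h import *
st()
c=eyes.read_camera("scene"); d=eyes.read_camera("side")
o=manip.get_obs()
for z in(.044,.07,.1):
  p=np.r_[o["tool_pos"][:2],z]
  print(z,(proj(c,p)-[170,200])*5,(proj(d,p)-[330,180])*6)
E
```

```text
t 4.55 pos [ 0.604  -0.3257  0.0631] R [[0.999, -0.04, 0.0], [-0.04, -0.999, -0.0], [0.0, 0.0, -1.0]] F [-0.2 -0.4  0.1] w 0.0004 q [ 0.59  0.83 -0.25  1.51  0.25  0.84  0.21]
0.044 [[283.69902666 391.07439322]] [[286.96587909 214.48955541]]
0.07 [[278.41440681 348.10167513]] [[289.92294998 168.03997775]]
0.1 [[272.1330889  297.02415002]] [[293.40933585 113.27593701]]
```

```bash
python3 - <<'E'
from h import *
st()
w=eyes.read_camera("wrist")
o=manip.get_obs(); r=R.from_rotvec(o["ee_rot"])
E=np.array(w["extrinsics"]); print("cam in tool",r.inv().apply(E[:3,3]-o["tool_pos"]).round(4), (r.inv().as_matrix()@E[:3,:3]).round(3).tolist())
for dz in(-.03,-.015,0,.019):
  print(dz,proj(w,np.array([o["tool_pos"]+r.apply([sx*.0125,sy*.008,dz]) for sx in(-1,1) for sy in(-1,1)]),True).round(0).tolist())
crop(w["img"],230,230,400,380,4,"pics/p5.png")
E
```

```text
t 4.65 pos [ 0.604  -0.3257  0.0631] R [[0.999, -0.04, 0.0], [-0.04, -0.999, -0.0], [0.0, 0.0, -1.0]] F [-0.   0.2  0.5] w 0.0001 q [ 0.59  0.83 -0.25  1.51  0.25  0.84  0.21]
cam in tool [ 0.0004 -0.0651 -0.1963] [[1.0, -0.0, 0.0], [-0.0, -0.974, -0.227], [0.0, 0.227, -0.974]]
-0.03 [[288.0, 272.0], [289.0, 303.0], [341.0, 272.0], [340.0, 303.0]]
-0.015 [[290.0, 262.0], [291.0, 291.0], [339.0, 262.0], [338.0, 291.0]]
0 [[292.0, 254.0], [292.0, 281.0], [337.0, 254.0], [337.0, 281.0]]
0.019 [[294.0, 245.0], [294.0, 271.0], [336.0, 245.0], [335.0, 271.0]]
```

View pics/p5.png

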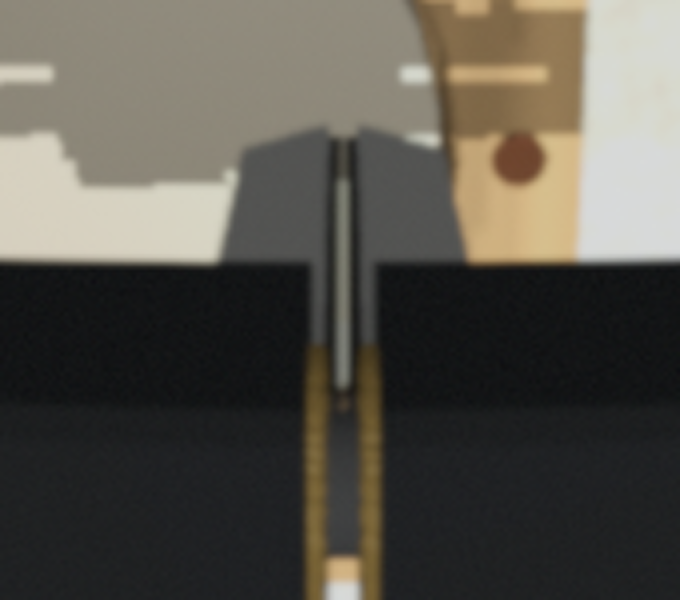

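```bash
python3 -m handwheel '[{"delta_pos":[0,0,0.005],"rot":[0,0,0]},{"delta_pos":[0,0,0.01],"rot":[0,0,0]},{"delta_pos":[0,0,0.014],"rot":[0,0,0]},{"delta_pos":[0,0,0.018],"rot":[0,0,0]},{"delta_pos":[0,0,0.02],"rot":[0,0,0]}]'
python3 - <<'E'
from h import *
st()
c=eyes.read_camera("scene"); d=eyes.read_camera("side")
a=cv2.resize(c["img"][200:310,170:300,::-1],None,fx=3.1,fy=3.1); b=cv2.resize(d["img"][170:280,330:460,::-1],None,fx=3.1,fy=3.1)
cv2.imwrite("pics/p6.png",np.hstack([a,b])[:,:800])
E
```

```text
time_s: 5.2
tool_pos: [0.6037, -0.3255, 0.0423]
ee_rot: [-3.141, 0.063, 0.001]
contact_force: [0.3, 0.1, 0.5]
gripper_width: 0.001
t 5.2 pos [ 0.6037 -0.3255  0.0423] R [[0.999, -0.04, -0.001], [-0.04, -0.999, 0.0], [-0.001, -0.0, -1.0]] F [0.3 0.1 0.5] w 0.001 q [ 0.59  0.85 -0.24  1.52  0.26  0.8   0.21]
```

View pics/p6.png

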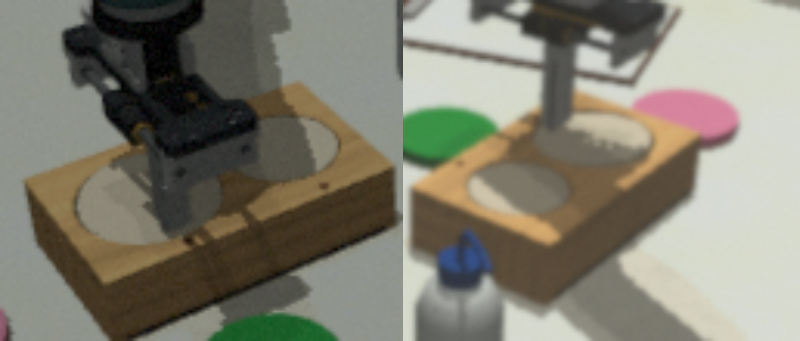

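```bash
python3 -m handwheel '[{"delta_pos":[0,0,0.003],"rot":[0,0,0]},{"delta_pos":[0,0,0.006],"rot":[0,0,0]},{"delta_pos":[0,0,0.008],"rot":[0,0,0]},{"delta_pos":[0,0,0.008],"rot":[0,0,0]}]'
python3 - <<'E'
from h import *
st()
c=eyes.read_camera("scene"); d=eyes.read_camera("side")
a=cv2.resize(c["img"][200:310,170:300,::-1],None,fx=3.1,fy=3.1); b=cv2.resize(d["img"][170:280,330:460,::-1],None,fx=3.1,fy=3.1)
cv2.imwrite("pics/p7.png",np.hstack([a,b])[:,:800])
E
```

```text
time_s: 5.7
tool_pos: [0.6038, -0.3256, 0.0346]
ee_rot: [-3.141, 0.063, 0.001]
contact_force: [0.0, -0.0, 0.7]
gripper_width: 0.0005
t 5.7 pos [ 0.6038 -0.3256  0.0346] R [[0.999, -0.04, -0.0], [-0.04, -0.999, 0.0], [-0.0, -0.0, -1.0]] F [ 0.  -0.   0.7] w 0.0005 q [ 0.59  0.86 -0.24  1.52  0.26  0.79  0.21]
```

View pics/p7.png

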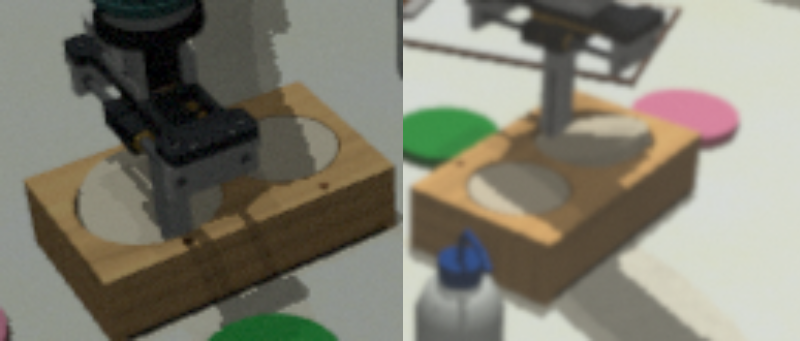

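```bash
python3 -m handwheel '[{"delta_pos":[0,0,0.003],"rot":[0,0,0]},{"delta_pos":[0,0,0.006],"rot":[0,0,0]},{"delta_pos":[0,0,0.009],"rot":[0,0,0]},{"delta_pos":[0,0,0.012],"rot":[0,0,0]},{"delta_pos":[0,0,0.012],"rot":[0,0,0]},{"delta_pos":[0,0,0.012],"rot":[0,0,0]}]'
python3 - <<'E'
from h import *
st()
c=eyes.read_camera("scene"); d=eyes.read_camera("side")
a=cv2.resize(c["img"][200:310,170:300,::-1],None,fx=3.1,fy=3.1); b=cv2.resize(d["img"][170:280,330:460,::-1],None,fx=3.1,fy=3.1)
cv2.imwrite("pics/p8.png",np.hstack([a,b])[:,:800])
E
```

```text
time_s: 6.4
tool_pos: [0.6038, -0.3257, 0.0228]
ee_rot: [-3.141, 0.063, 0.0]
contact_force: [-0.7, 0.3, 0.7]
gripper_width: 0.0003
t 6.4 pos [ 0.6038 -0.3257  0.0228] R [[0.999, -0.04, -0.0], [-0.04, -0.999, 0.0], [-0.0, -0.0, -1.0]] F [-0.7  0.3  0.7] w 0.0003 q [ 0.59  0.88 -0.24  1.52  0.26  0.77  0.2 ]
```

View pics/p8.png

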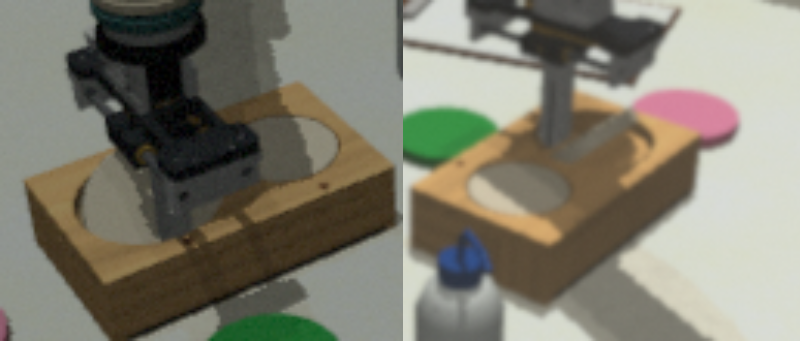

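```bash
python3 -m handwheel '[{"delta_pos":[0,0,-0.03],"rot":[0,0,0]},{"delta_pos":[0,0,-0.07],"rot":[0,0,0]},{"delta_pos":[0,0,-0.11],"rot":[0,0,0]},{"delta_pos":[0,0,-0.14],"rot":[0,0,0]},{"delta_pos":[0,0,-0.14],"rot":[0,0,0]}]'
cat >> h.py <<'E'
def goG(gp,rot,off=.034):
    go(np.array(gp)+off*rot.apply([0,0,1]),rot)
def disc(cam,im,ctr,n,r,h=.014,fish=False,col=(0,0,255)):
    n=np.array(n)/np.linalg.norm(n); a=np.cross(n,[0,0,1.]) 
    a=a/np.linalg.norm(a) if np.linalg.norm(a)>1e-6 else np.array([1.,0,0]); b=np.cross(n,a); t=np.linspace(0,2*np.pi,60)[:,None]
    for s in(-1,1):
        q=proj(cam,np.array(ctr)+s*h/2*n+r*(np.cos(t)*a+np.sin(t)*b),fish); cv2.polylines(im,[(q*8).round().astype(int)],True,col,1,cv2.LINE_AA,3)
def bdir(v): c,s=np.cos(BLK[2]),np.sin(BLK[2]); return np.array([c*v[0]-s*v[1],s*v[0]+c*v[1],v[2]])
E
python3 - <<'E'
from h import *
st()
L=np.radians(50); n=bdir([np.sin(L),0,np.cos(L)]); ctr=fr(*BLK,[.0091,-.054,.0517])[0]
for nm in("scene","side","wrist"):
    c=eyes.read_camera(nm); im=c["img"][:,:,::-1].copy(); im0=im.copy()
    disc(c,im,ctr,n,.055,fish=nm=="wrist")
    if nm=="wrist": cv2.imwrite("pics/q_w.png",im)
    else:
        l,t,r,b=(170,200,300,310) if nm=="scene" else (330,170,460,280)
        cv2.imwrite(f"pics/q_{nm}.png",cv2.resize(np.hstack([im0[t:b,l:r],im[t:b,l:r]]),None,fx=3,fy=3,interpolation=cv2.INTER_CUBIC))
E
```

```text
time_s: 7.0
tool_pos: [0.6073, -0.327, 0.1687]
ee_rot: [3.137, -0.063, 0.014]
contact_force: [0.5, 0.7, 0.5]
gripper_width: 0.0006
t 7.0 pos [ 0.6073 -0.327   0.1687] R [[0.999, -0.04, 0.009], [-0.04, -0.999, -0.004], [0.009, 0.004, -1.0]] F [0.5 0.7 0.5] w 0.0006 q [ 0.61  0.71 -0.28  1.42  0.21  1.03  0.24]
```

View pics/q_scene.png

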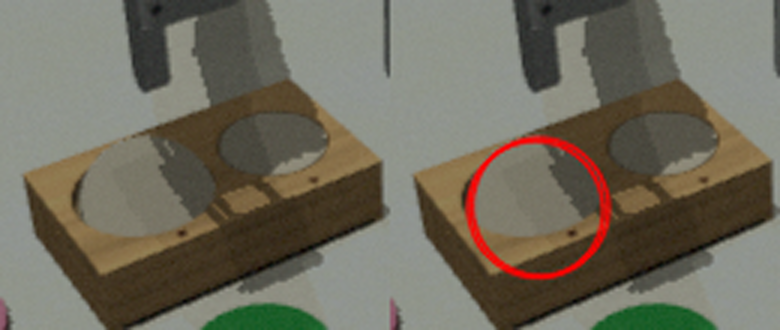

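View pics/q_side.png

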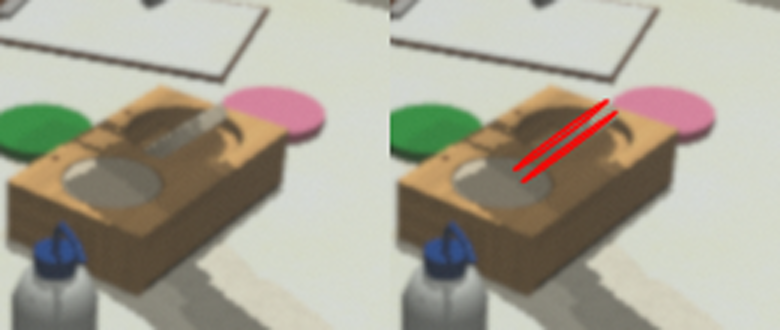

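View pics/q_w.png

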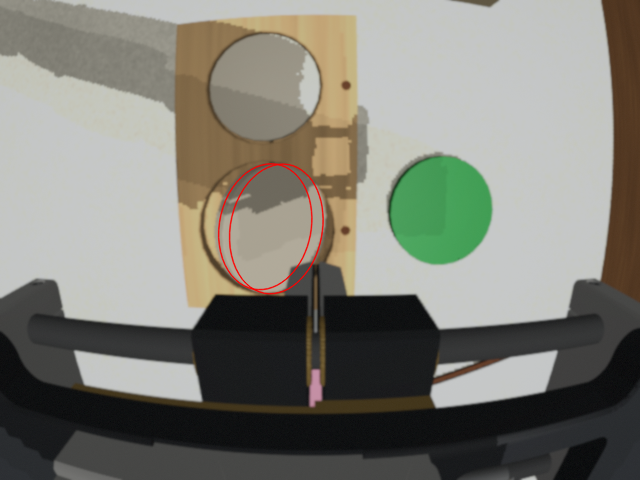

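```bash
python3 - <<'E'
from h import *
c=eyes.read_camera("wrist"); crop(c["img"],170,130,370,310,4,"pics/q1.png")
d=eyes.read_camera("side"); crop(d["img"],350,180,430,240,10,"pics/q2.png")
E
```

```text
(no output)
```

View pics/q1.png

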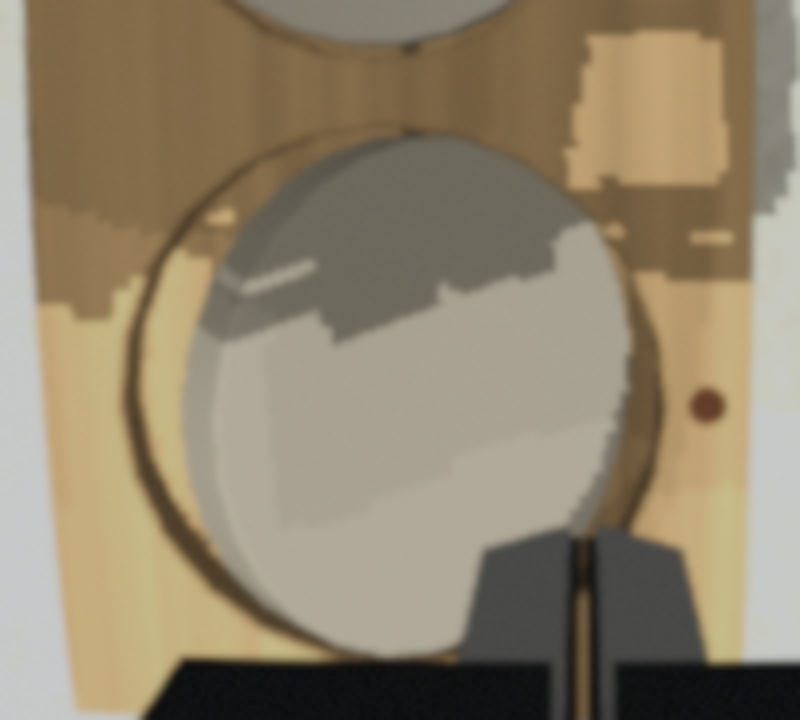

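View pics/q2.png

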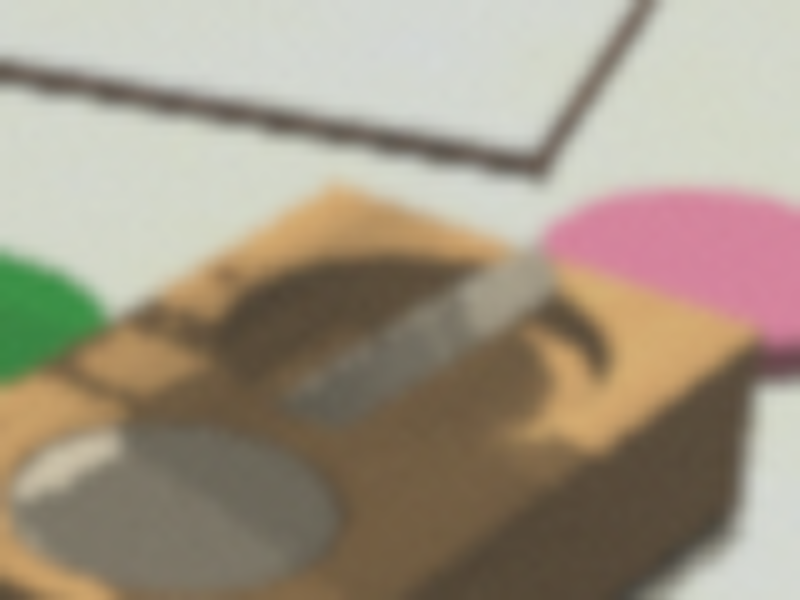

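```bash
python3 - <<'E'
from h import *
from scipy.optimize import least_squares
w=eyes.read_camera("wrist"); d=eyes.read_camera("side")
pk=lambda p,s,ox,oy:[(p[0]+.5)/s-.5+ox,(p[1]+.5)/s-.5+oy]
uv=np.array([pk(p,4,170,130) for p in [(215,430),(232,520),(270,590),(330,640),(400,657),(430,132),(500,155),(560,200),(600,260),(625,310),(630,360),(620,420),(225,340)]])
# side: bounding points of upper rim edge: upper end (530,245) to (560,290)
t=np.linspace(0,2*np.pi,400)
def curves(v,cam,fish,s):
    th,cx,cy,cz=v; n=bdir([np.sin(th),0,np.cos(th)]); a=bdir([np.cos(th),0,-np.sin(th)]); b=bdir([0,1,0])
    C=fr(*BLK,[cx,cy,cz])[0]+s*.007*n
    return proj(cam,C+.055*(np.cos(t)[:,None]*a+np.sin(t)[:,None]*b),fish)
def f(v,full=True):
    q=curves(v,w,True,1); r=[np.min(np.linalg.norm(q-p,axis=1)) for p in uv]
    # side silhouette ends: union hull; upper tip
    h=np.vstack([curves(v,d,False,1),curves(v,d,False,-1)])
    top=pk((555,280),10,350,180); tl=pk((535,245),10,350,180); 
    q1=curves(v,d,False,-1); q2=curves(v,d,False,1)
    r+= [np.min(np.linalg.norm(q1-top,axis=1)),np.min(np.linalg.norm(q2-tl,axis=1))]
    r+= [np.max(h[:,0])-(pk((560,0),10,350,180)[0])]
    return np.array(r)
for th0 in(30,40,50):
    r=least_squares(f,[np.radians(th0),.008,-.054,.055],diff_step=1e-3,x_scale=[.1,.01,.01,.01]); v=r.x; print(np.degrees(v[0]).round(1),v[1:].round(4),r.cost.round(2),r.fun.round(1))
    # pivot check: distance of edge (3,48) from bottom face
    n=np.array([np.sin(v[0]),np.cos(v[0])]); print("edge below bottom face mm",(1e3*((np.array([v[1],v[3]])-[.003,.048])@n-.007)).round(2))
for nm,c in(("w",w),("side",d)):
    im=c["img"][:,:,::-1].copy()
    th,cx,cy,cz=v; disc(c,im,fr(*BLK,[cx,cy,cz])[0],bdir([np.sin(th),0,np.cos(th)]),.055,fish=nm=="w")
    l,tt,rr,b,s=(170,130,370,310,3) if nm=="w" else (350,180,430,240,8)
    cv2.imwrite(f"pics/q3_{nm}.png",cv2.resize(im[tt:b,l:rr],None,fx=s,fy=s,interpolation=cv2.INTER_CUBIC))
E
```

```text
45.1 [ 0.007  -0.0537  0.0512] 10.71 [0.5 0.6 1.  0.9 0.5 1.8 1.6 2.1 1.3 1.4 1.4 0.3 0.8 1.3 0.7 0.2]
edge below bottom face mm -1.96
45.1 [ 0.007  -0.0537  0.0513] 10.7 [0.4 0.6 1.  0.9 0.5 1.8 1.7 2.1 1.3 1.4 1.4 0.3 0.8 1.3 0.6 0.2]
edge below bottom face mm -1.88
45.1 [ 0.007  -0.0537  0.0512] 10.71 [0.5 0.6 1.  0.9 0.5 1.8 1.6 2.1 1.3 1.4 1.4 0.3 0.8 1.3 0.7 0.2]
edge below bottom face mm -1.95
```

View pics/q3_w.png

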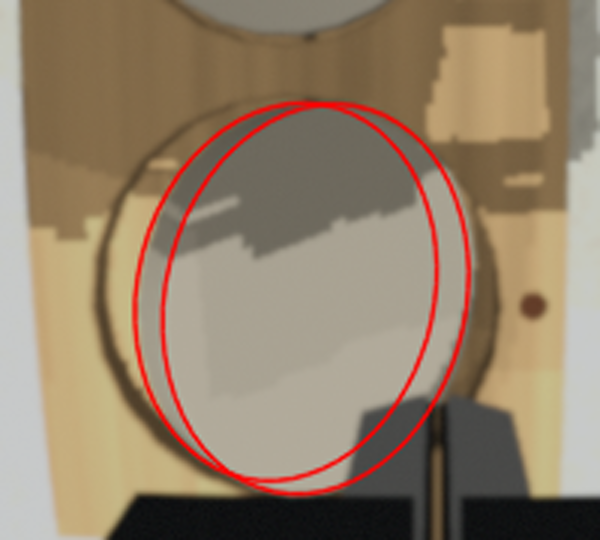

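View pics/q3_side.png

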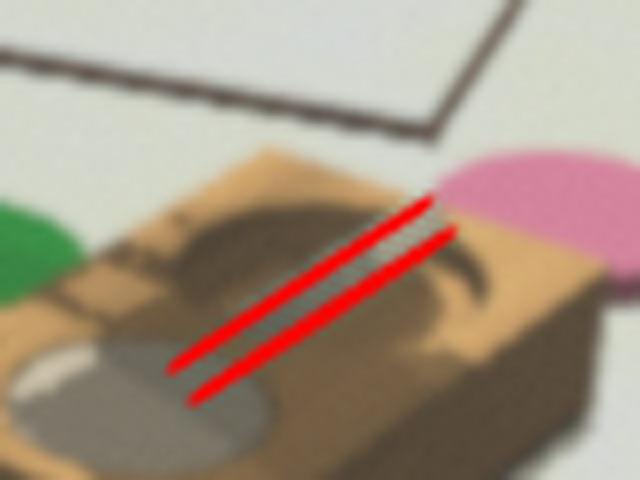

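```bash
python3 - <<'E'
from h import *
th=np.radians(46); t=np.array([np.cos(th),0,-np.sin(th)]); C=np.array([.0085,-.054,.052])
rot=rotz(BLK[2],np.pi/2-th)
for k in(.08,0): 
    G=C-(.055-.007)*t-k*t; goG(fr(*BLK,G)[0],rot)
E
```

```text
dpos [-0.0981, 0.0023, 0.042] rot [-0.001, 0.7704, -0.0006] | dist 0.107 deg 44.1 rows 5.1
dpos [-0.0423, 0.0024, 0.0994] rot [-0.001, 0.7704, -0.0006] | dist 0.108 deg 44.1 rows 5.1
```

```bash
python3 -m handwheel '[{"delta_pos":[-0.03,0.001,0],"rot":[0,0.14,0]},{"delta_pos":[-0.06,0.002,0.01],"rot":[0,0.28,0]},{"delta_pos":[-0.09,0.002,0.02],"rot":[0,0.42,0]},{"delta_pos":[-0.098,0.002,0.042],"rot":[0,0.56,0]},{"delta_pos":[-0.098,0.002,0.042],"rot":[0,0.7,0]},{"delta_pos":[-0.098,0.002,0.042],"rot":[0,0.77,0]},{"delta_pos":[-0.098,0.002,0.042],"rot":[0,0.77,0]},{"delta_pos":[-0.098,0.002,0.042],"rot":[0,0.77,0]}]' 0.36
python3 - <<'E'
from h import *
st()
th=np.radians(46); t=np.array([np.cos(th),0,-np.sin(th)]); C=np.array([.0085,-.054,.052])
rot=rotz(BLK[2],np.pi/2-th)
for k in(.08,.02,0): 
    G=C-(.055-.007)*t-k*t; goG(fr(*BLK,G)[0],rot)
for nm in("scene","side","wrist"):
    c=eyes.read_camera(nm); im=c["img"][:,:,::-1]
    if nm=="wrist": cv2.imwrite("pics/r_w.png",im)
    else:
        l,tt,r,b=(170,190,300,300) if nm=="scene" else (340,150,470,260)
        cv2.imwrite(f"pics/r_{nm}.png",cv2.resize(im[tt:b,l:r],None,fx=4,fy=4,interpolation=cv2.INTER_CUBIC))
E
```

```text
time_s: 8.15
tool_pos: [0.4921, -0.337, 0.1088]
ee_rot: [3.019, -0.078, 0.646]
contact_force: [-0.7, -0.3, 0.2]
gripper_width: 0.0337
t 8.15 pos [ 0.4921 -0.337   0.1088] R [[0.911, -0.061, 0.407], [-0.038, -0.997, -0.063], [0.41, 0.041, -0.911]] F [-0.7 -0.3  0.2] w 0.0337 q [ 1.23  0.67 -0.8   2.14  1.24  0.28 -0.58]
dpos [0.0155, -0.0136, -0.0055] rot [0.0464, 0.3455, 0.0058] | dist 0.021 deg 20.0 rows 2.3
dpos [0.0359, -0.0163, 0.0509] rot [0.0464, 0.3455, 0.0058] | dist 0.064 deg 20.0 rows 2.3
dpos [0.0426, -0.0172, 0.0697] rot [0.0464, 0.3455, 0.0058] | dist 0.084 deg 20.0 rows 2.3
```

View pics/r_side.png

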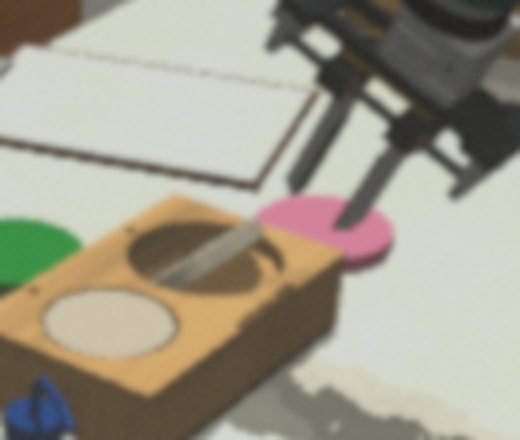

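View pics/r_w.png

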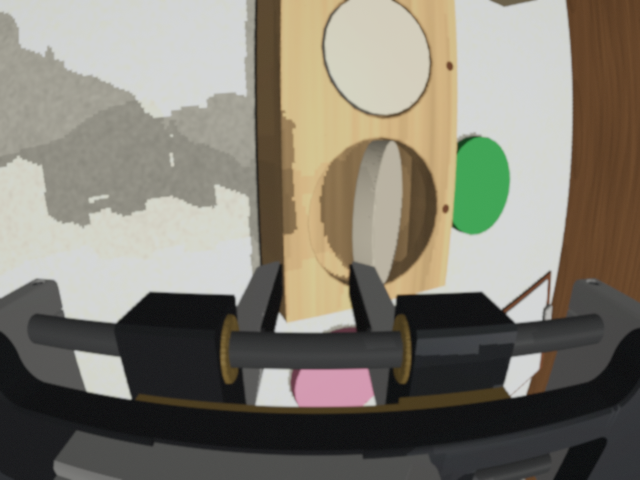

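```bash
python3 -m handwheel '[{"delta_pos":[0.015,-0.0136,-0.02],"rot":[0.046,0.345,0.006]},{"delta_pos":[0.0155,-0.0136,-0.02],"rot":[0.046,0.345,0.006]},{"delta_pos":[0.0155,-0.0136,-0.02],"rot":[0.046,0.345,0.006]},{"delta_pos":[0.0155,-0.0136,-0.02],"rot":[0.046,0.345,0.006]},{"delta_pos":[0.0155,-0.0136,-0.02],"rot":[0.046,0.345,0.006]},{"delta_pos":[0.0155,-0.0136,-0.02],"rot":[0.046,0.345,0.006]}]' 0.36
python3 - <<'E'
from h import *
st()
th=np.radians(46); t=np.array([np.cos(th),0,-np.sin(th)]); C=np.array([.0085,-.054,.052])
rot=rotz(BLK[2],np.pi/2-th)
for k in(.08,.02,0): 
    G=C-(.055-.007)*t-k*t; goG(fr(*BLK,G)[0],rot)
E
```

```text
time_s: 8.9
tool_pos: [0.4959, -0.323, 0.1286]
ee_rot: [2.907, -0.069, 1.165]
contact_force: [-0.5, 0.3, -0.1]
gripper_width: 0.0337
t 8.9 pos [ 0.4959 -0.323   0.1286] R [[0.722, -0.044, 0.69], [-0.038, -0.999, -0.025], [0.69, -0.008, -0.723]] F [-0.5  0.3 -0.1] w 0.0337 q [ 1.63  0.98 -1.24  2.35  2.29  0.46 -1.38]
dpos [0.0003, 0.0004, 0.0127] rot [-0.0028, 0.0058, -0.0089] | dist 0.013 deg 0.6 rows 0.3
dpos [0.0006, 0.0006, 0.0727] rot [-0.0028, 0.0058, -0.0089] | dist 0.073 deg 0.6 rows 1.5
dpos [0.0007, 0.0006, 0.0927] rot [-0.0028, 0.0058, -0.0089] | dist 0.093 deg 0.6 rows 1.9
```

```bash
python3 -m handwheel '[{"delta_pos":[0,0,0.015],"rot":[0,0,0]},{"delta_pos":[0,0,0.03],"rot":[0,0,0]},{"delta_pos":[0,0,0.045],"rot":[0,0,0]},{"delta_pos":[0,0,0.05],"rot":[0,0,0]},{"delta_pos":[0,0,0.05],"rot":[0,0,0]}]'
python3 - <<'E'
from h import *
st()
th=np.radians(46); t=np.array([np.cos(th),0,-np.sin(th)]); C=np.array([.0085,-.054,.052])
rot=rotz(BLK[2],np.pi/2-th)
for k in(.02,0): 
    G=C-(.055-.007)*t-k*t; goG(fr(*BLK,G)[0],rot)
for nm in("scene","side","wrist"):
    c=eyes.read_camera(nm); im=c["img"][:,:,::-1]
    if nm=="wrist": cv2.imwrite("pics/s_w.png",im)
    else:
        l,tt,r,b=(170,190,300,300) if nm=="scene" else (350,170,450,260)
        cv2.imwrite(f"pics/s_{nm}.png",cv2.resize(im[tt:b,l:r],None,fx=6,fy=6,interpolation=cv2.INTER_CUBIC))
E
```

```text
time_s: 9.4
tool_pos: [0.5348, -0.3238, 0.0972]
ee_rot: [2.9, -0.054, 1.165]
contact_force: [-0.5, -1.1, 0.3]
gripper_width: 0.0339
t 9.4 pos [ 0.5348 -0.3238  0.0972] R [[0.721, -0.038, 0.691], [-0.026, -0.999, -0.028], [0.692, 0.002, -0.722]] F [-0.5 -1.1  0.3] w 0.0339 q [ 1.53  1.07 -1.21  2.3   2.34  0.55 -1.38]
dpos [-0.0059, 0.001, 0.0232] rot [0.0004, 0.0038, 0.0027] | dist 0.024 deg 0.3 rows 0.5
dpos [-0.0058, 0.001, 0.0432] rot [0.0004, 0.0038, 0.0027] | dist 0.044 deg 0.3 rows 0.9
```

View pics/s_side.png

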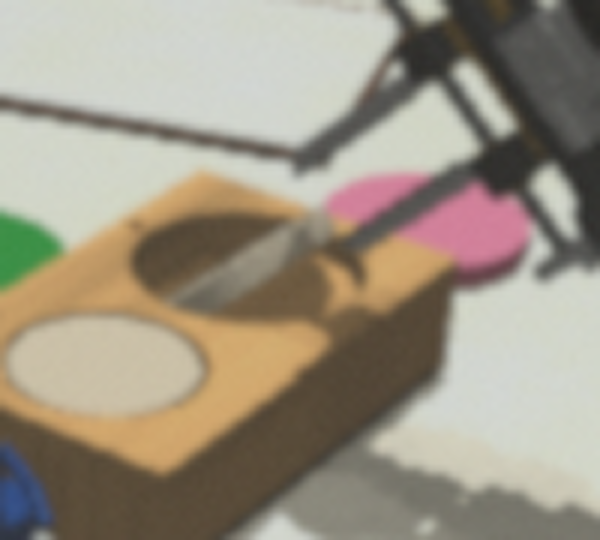

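View pics/s_w.png

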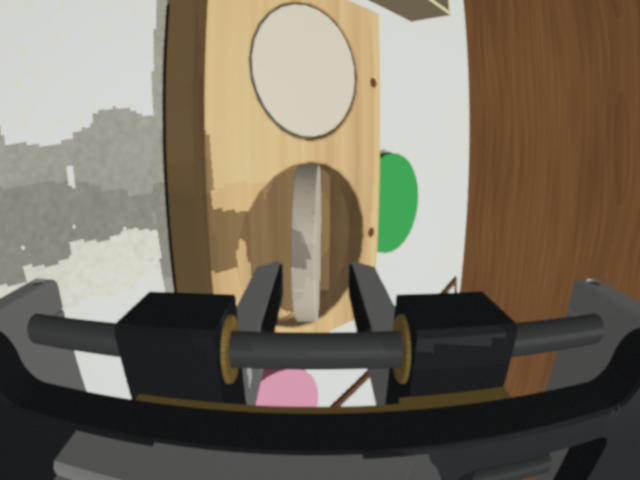

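```bash
python3 -m handwheel '[{"delta_pos":[-0.005,0.001,0.0],"rot":[0,0,0]},{"delta_pos":[-0.0055,0.001,0.01],"rot":[0,0,0]},{"delta_pos":[-0.0055,0.001,0.02],"rot":[0,0,0]},{"delta_pos":[-0.0055,0.001,0.03],"rot":[0,0,0]},{"delta_pos":[-0.0055,0.001,0.03],"rot":[0,0,0]}]'
python3 - <<'E'
from h import *
st()
th=np.radians(46); t=np.array([np.cos(th),0,-np.sin(th)]); C=np.array([.0085,-.054,.052])
rot=rotz(BLK[2],np.pi/2-th)
for k in(0,): 
    G=C-(.055-.007)*t-k*t; goG(fr(*BLK,G)[0],rot)
for nm in("scene","side","wrist"):
    c=eyes.read_camera(nm); im=c["img"][:,:,::-1]
    if nm=="wrist": cv2.imwrite("pics/t_w.png",im[120:360,160:480])
    else:
        l,tt,r,b=(170,190,300,300) if nm=="scene" else (350,170,450,260)
        cv2.imwrite(f"pics/t_{nm}.png",cv2.resize(im[tt:b,l:r],None,fx=6,fy=6,interpolation=cv2.INTER_CUBIC))
E
```

```text
time_s: 10.05
tool_pos: [0.5517, -0.3255, 0.0707]
ee_rot: [2.9, -0.058, 1.169]
contact_force: [0.5, 0.3, 0.6]
gripper_width: 0.0339
t 10.05 pos [ 0.5517 -0.3255  0.0707] R [[0.72, -0.04, 0.693], [-0.029, -0.999, -0.027], [0.693, -0.001, -0.72]] F [0.5 0.3 0.6] w 0.0339 q [ 1.49  1.14 -1.19  2.27  2.38  0.59 -1.39]
dpos [0.0003, 0.0001, 0.0123] rot [-0.0007, 0.0016, -0.0005] | dist 0.012 deg 0.1 rows 0.2
```

View pics/t_side.png

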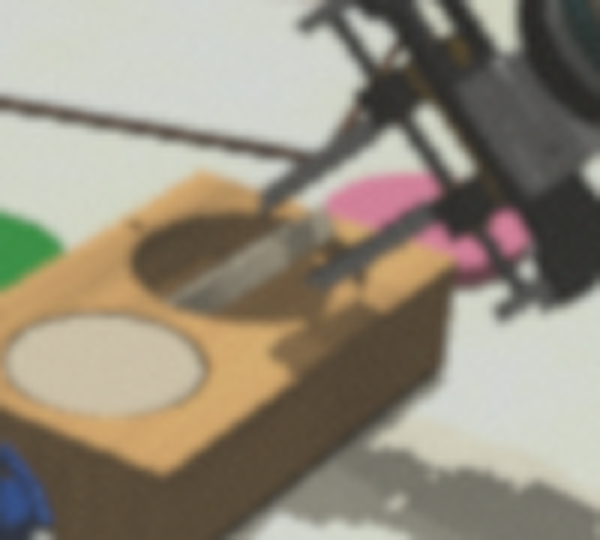

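View pics/t_w.png

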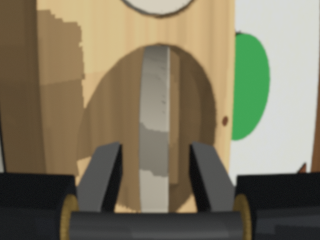

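```bash
python3 -m handwheel '[{"delta_pos":[0,0,0.005],"rot":[0,0,0]},{"delta_pos":[0,0,0.01],"rot":[0,0,0]},{"delta_pos":[0,0,0.01],"rot":[0,0,0]}]'
python3 -m handwheel '[{"delta_pos":[0,0,0],"rot":[0,0,0]},{"delta_pos":[0,0,0],"rot":[0,0,0]},{"delta_pos":[0,0,0],"rot":[0,0,0]},{"delta_pos":[0,0,0],"rot":[0,0,0]},{"delta_pos":[0,0,0],"rot":[0,0,0]}]' 0
python3 - <<'E'
from h import *
st()
for nm in("scene","side","wrist"):
    c=eyes.read_camera(nm); im=c["img"][:,:,::-1]
    if nm=="wrist": cv2.imwrite("pics/u_w.png",im[120:360,160:480])
    else:
        l,tt,r,b=(170,190,300,300) if nm=="scene" else (350,170,450,260)
        cv2.imwrite(f"pics/u_{nm}.png",cv2.resize(im[tt:b,l:r],None,fx=6,fy=6,interpolation=cv2.INTER_CUBIC))
E
```

```text
time_s: 10.5
tool_pos: [0.558, -0.3263, 0.0644]
ee_rot: [2.899, -0.057, 1.169]
contact_force: [-0.4, -0.1, 0.5]
gripper_width: 0.0337
time_s: 11.0
tool_pos: [0.5579, -0.3263, 0.0651]
ee_rot: [2.898, -0.057, 1.17]
contact_force: [0.7, -0.3, 2.0]
gripper_width: 0.0139
t 11.0 pos [ 0.5579 -0.3263  0.0651] R [[0.719, -0.04, 0.694], [-0.028, -0.999, -0.028], [0.694, 0.001, -0.72]] F [ 0.7 -0.3  2. ] w 0.0139 q [ 1.48  1.16 -1.19  2.26  2.39  0.6  -1.38]
```

View pics/u_side.png

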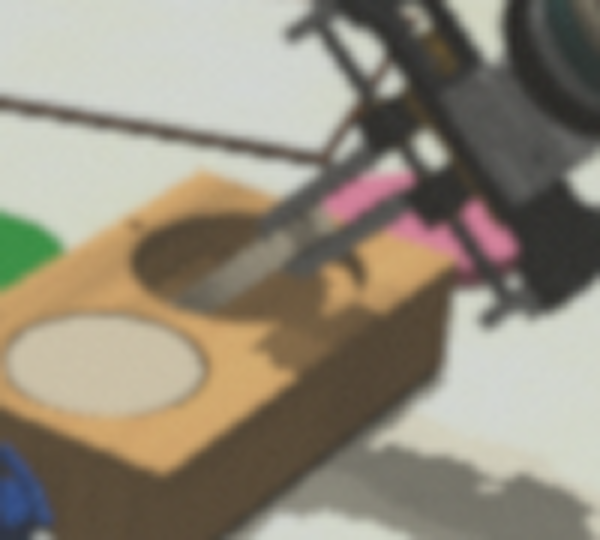

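View pics/u_w.png

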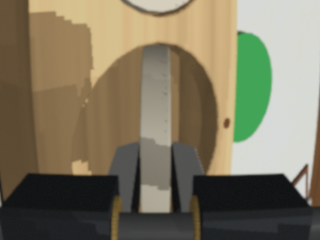

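```bash
python3 -m handwheel '[{"delta_pos":[0.0069,0,-0.0072],"rot":[0,0,0]},{"delta_pos":[0.0208,0,-0.0216],"rot":[0,0,0]},{"delta_pos":[0.0416,0,-0.0432],"rot":[0,0,0]},{"delta_pos":[0.0694,0,-0.072],"rot":[0,0,0]},{"delta_pos":[0.0972,0,-0.1008],"rot":[0,0,0]},{"delta_pos":[0.125,0,-0.1296],"rot":[0,0,0]},{"delta_pos":[0.1527,0,-0.1584],"rot":[0,0,0]},{"delta_pos":[0.1735,0,-0.18],"rot":[0,0,0]},{"delta_pos":[0.1735,0,-0.18],"rot":[0,0,0]}]'
python3 - <<'E'
from h import *
st()
c=eyes.read_camera("scene"); cv2.imwrite("pics/v_s.png",c["img"][:,:,::-1])
E
```

```text
time_s: 12.05
tool_pos: [0.5538, -0.3352, 0.2669]
ee_rot: [2.905, -0.067, 1.123]
contact_force: [-0.6, -0.5, -3.7]
gripper_width: 0.014
t 12.05 pos [ 0.5538 -0.3352  0.2669] R [[0.739, -0.049, 0.671], [-0.031, -0.999, -0.04], [0.673, 0.009, -0.74]] F [-0.6 -0.5 -3.7] w 0.014 q [ 1.58  0.63 -1.23  2.1   1.13  0.24 -0.46]
```

View pics/v_s.png

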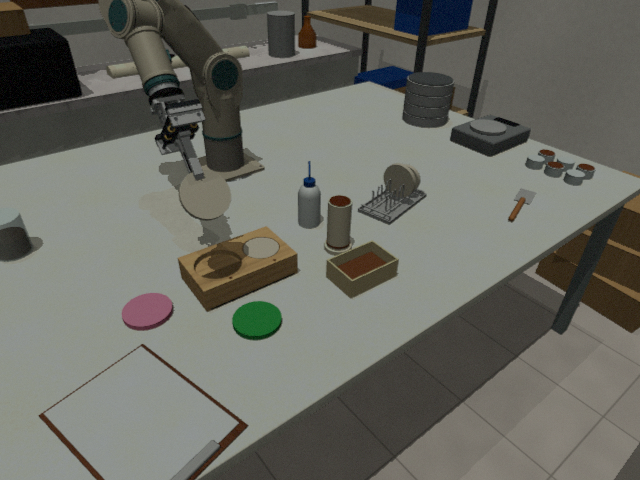

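```bash
python3 - <<'E'
from h import *
s=fr(*RCK,[-.024,0,0])[0]; print(s)
go([s[0],s[1],.31],rotz(RCK[2]))
go([.56,-.25,.31],rotz(BLK[2]))
go([.55,-.05,.31],rotz(.5))
E
```

```text
[0.54965564 0.27365188 0.        ]
dpos [0.0044, -0.6073, -0.058] rot [0.6887, -0.5042, -1.7542] | dist 0.61 deg 111.8 rows 13.0
dpos [0.0279, -0.0848, -0.0299] rot [0.0125, -0.7412, -0.0059] | dist 0.094 deg 42.5 rows 4.9
dpos [0.0145, -0.2841, -0.0447] rot [0.2122, -0.7196, -0.5204] | dist 0.288 deg 52.3 rows 6.1
```

```bash
python3 -m handwheel '[{"delta_pos":[0.01,-0.01,-0.04],"rot":[0.0,-0.12,0]},{"delta_pos":[0.02,-0.03,-0.05],"rot":[0.0,-0.26,0]},{"delta_pos":[0.028,-0.05,-0.045],"rot":[0.0,-0.40,0]},{"delta_pos":[0.028,-0.07,-0.035],"rot":[0.01,-0.55,0]},{"delta_pos":[0.028,-0.085,-0.03],"rot":[0.0125,-0.69,-0.006]},{"delta_pos":[0.028,-0.085,-0.03],"rot":[0.0125,-0.741,-0.006]},{"delta_pos":[0.028,-0.085,-0.03],"rot":[0.0125,-0.741,-0.006]}]'
python3 - <<'E'
from h import *
st()
s=fr(*RCK,[-.024,0,0])[0]; print(s)
go([s[0],s[1],.31],rotz(RCK[2]))
go([s[0],s[1],.24],rotz(RCK[2]))
E
```

```text
time_s: 12.8
tool_pos: [0.5628, -0.2486, 0.3065]
ee_rot: [3.14, -0.058, -0.005]
contact_force: [0.1, 0.5, -3.3]
gripper_width: 0.0137
t 12.8 pos [ 0.5628 -0.2486  0.3065] R [[0.999, -0.037, -0.003], [-0.037, -0.999, -0.001], [-0.003, 0.001, -1.0]] F [ 0.1  0.5 -3.3] w 0.0137 q [ 0.92  0.64 -1.    1.43  0.54  1.37 -0.14]
[0.54965564 0.27365188 0.        ]
dpos [-0.0325, -0.5214, -0.0041] rot [-0.0018, 0.0031, -1.8415] | dist 0.522 deg 105.5 rows 12.3
dpos [-0.0323, -0.5215, 0.0659] rot [-0.0018, 0.0031, -1.8415] | dist 0.527 deg 105.5 rows 12.3
```

```bash
python3 -m handwheel '[{"delta_pos":[0,-0.02,-0.004],"rot":[0,0,-0.08]},{"delta_pos":[0,-0.06,-0.004],"rot":[0,0,-0.22]},{"delta_pos":[0,-0.1,-0.004],"rot":[0,0,-0.36]},{"delta_pos":[-0.01,-0.14,-0.004],"rot":[0,0,-0.5]},{"delta_pos":[-0.01,-0.18,-0.004],"rot":[0,0,-0.64]},{"delta_pos":[-0.01,-0.22,-0.004],"rot":[0,0,-0.78]},{"delta_pos":[-0.02,-0.26,-0.004],"rot":[0,0,-0.92]},{"delta_pos":[-0.02,-0.3,-0.004],"rot":[0,0,-1.06]},{"delta_pos":[-0.02,-0.34,-0.004],"rot":[0,0,-1.2]},{"delta_pos":[-0.02,-0.38,-0.004],"rot":[0,0,-1.34]},{"delta_pos":[-0.03,-0.42,-0.004],"rot":[0,0,-1.48]},{"delta_pos":[-0.032,-0.46,-0.004],"rot":[0,0,-1.62]},{"delta_pos":[-0.032,-0.495,-0.004],"rot":[0,0,-1.74]},{"delta_pos":[-0.032,-0.5214,-0.004],"rot":[0,0,-1.84]},{"delta_pos":[-0.032,-0.5214,-0.004],"rot":[0,0,-1.8415]},{"delta_pos":[-0.032,-0.5214,-0.004],"rot":[0,0,-1.8415]}]'
python3 - <<'E'
from h import *
st()
s=fr(*RCK,[-.024,0,0])[0]
go([s[0],s[1],.31],rotz(RCK[2]))
for nm in("scene","side","wrist"):
    c=eyes.read_camera(nm); cv2.imwrite(f"pics/x_{nm}.png",c["img"][:,:,::-1])
E
```

```text
time_s: 14.4
tool_pos: [0.5482, 0.2718, 0.3109]
ee_rot: [1.95, 2.461, -0.001]
contact_force: [-0.5, -0.3, -3.4]
gripper_width: 0.0139
t 14.4 pos [0.5482 0.2718 0.3109] R [[-0.229, 0.974, 0.001], [0.974, 0.229, -0.002], [-0.002, 0.001, -1.0]] F [-0.5 -0.3 -3.4] w 0.0139 q [ 0.12  0.71 -1.21  1.43  0.66  1.45  0.72]
dpos [0.0015, 0.0019, 0.0009] rot [0.0006, 0.0018, -0.0029] | dist 0.003 deg 0.2 rows 0.1
```

View pics/x_side.png

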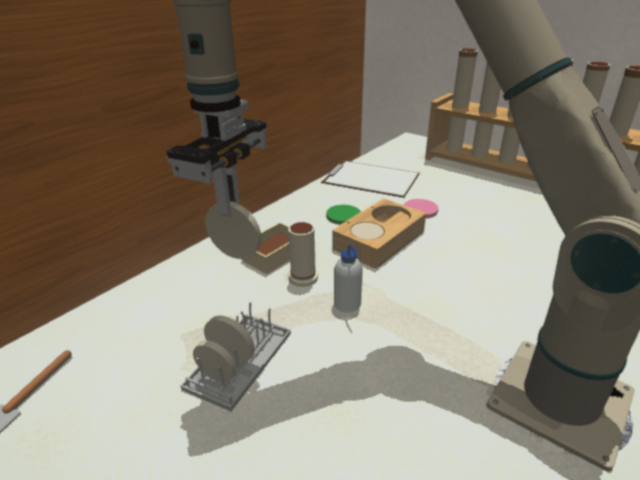

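View pics/x_wrist.png

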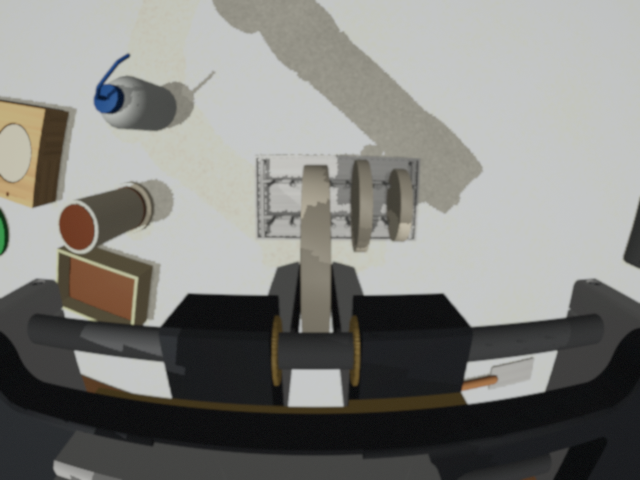

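View pics/x_scene.png

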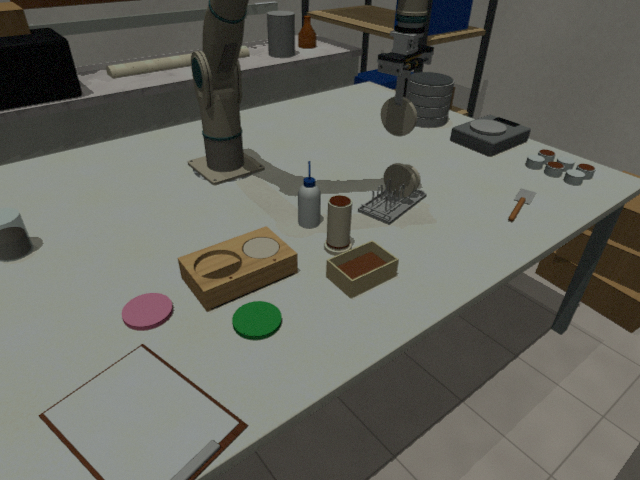

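```bash
cat >> h.py <<'E'
def rackdraw(cam,im,fish,v,drying=True):
    def dr(P,col,cl=False):
        q=proj(cam,fr(*v,np.array(P)/1e3),fish); cv2.polylines(im,[(q*8).round().astype(int)],cl,col,1,cv2.LINE_AA,3)
    dr([(a,b,0) for a,b in((-112.5,-58),(112.5,-58),(112.5,58),(-112.5,58))],(0,255,0),True)
    for x in(-72,-24,24,72):
        for y in(-24,24):
            for k in(-1,1): dr([(x+k*12.5,y,22),(x+k*12.5,y,60),(x+k*16.5,y,78)],(0,0,255))
    for y in(-24,24): dr([(-105,y,25),(105,y,25)],(255,255,0))
    n=[np.cos(v[2]),np.sin(v[2]),0]
    if drying:
        for x,r,z in((72,.045,.0636),(24,.055,.0748)): disc(cam,im,fr(*v,[x/1e3,0,z])[0],n,r,fish=fish,col=(255,0,0))
E
python3 - <<'E'
from h import *
o=manip.get_obs(); r=R.from_rotvec(o["ee_rot"]); C=o["tool_pos"]+r.apply([0,0,-.034+.047]); n=r.apply([1,0,0]); print("est stone centre",C)
for nm,(l,t,rr,b) in(("wrist",(240,130,440,280)),("side",(160,140,320,420)),("scene",(340,80,440,230))):
    c=eyes.read_camera(nm); im=c["img"][:,:,::-1].copy(); s=4 if nm=="wrist" else (2 if nm=="side" else 4)
    im=im.copy(); f=nm=="wrist"
    rackdraw(c,im,f,RCK); disc(c,im,C,n,.055,fish=f,col=(0,255,255))
    cv2.imwrite(f"pics/y_{nm}.png",cv2.resize(np.hstack([c["img"][t:b,l:rr,::-1],im[t:b,l:rr]]) if nm!="wrist" else im[t:b,l:rr],None,fx=s,fy=s,interpolation=cv2.INTER_CUBIC))
E
```

```text
est stone centre [0.54871892 0.27018463 0.29836603]
```

View pics/y_wrist.png

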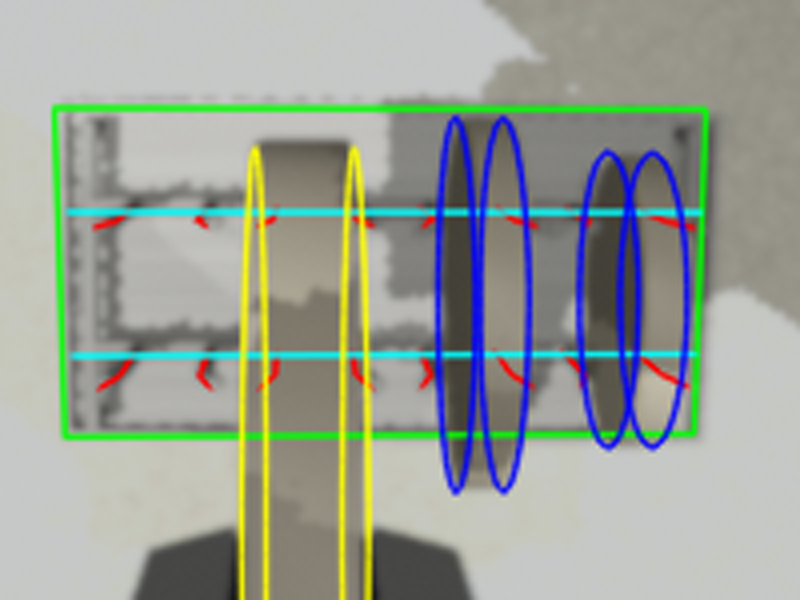

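View pics/y_side.png

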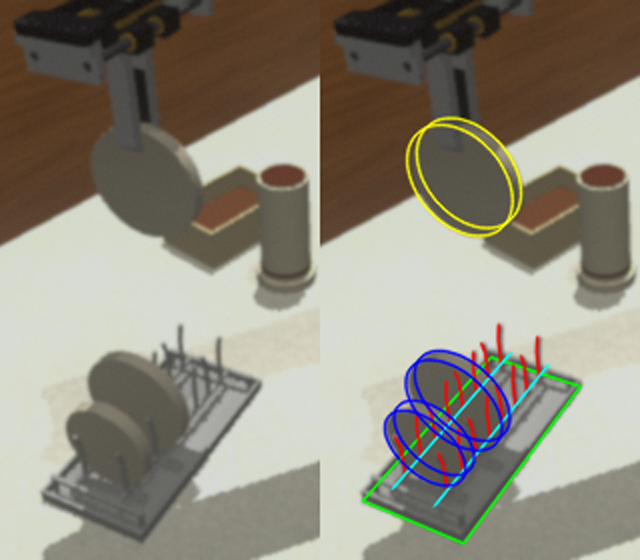

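View pics/y_scene.png

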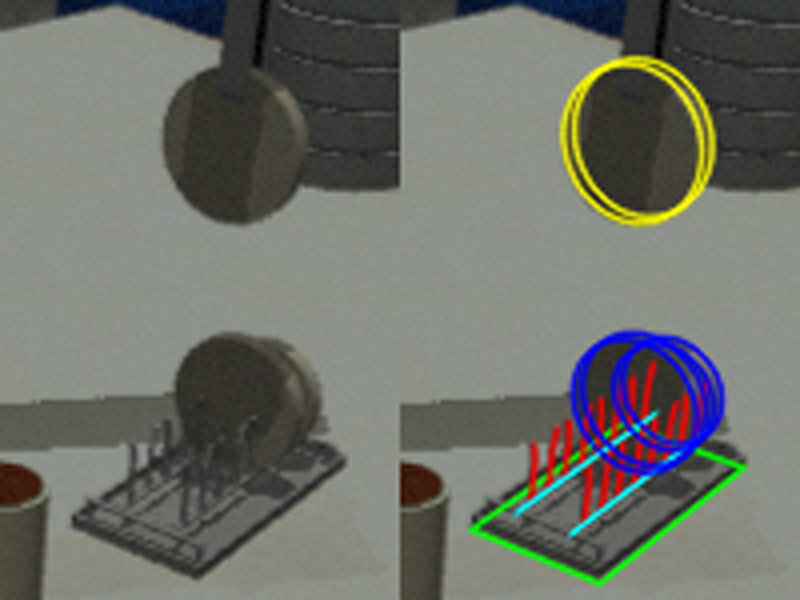

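```bash
python3 - <<'E'
from h import *
c=eyes.read_camera("wrist"); crop(c["img"],250,145,345,250,6,"pics/z1.png")
E
```

View pics/z1.png

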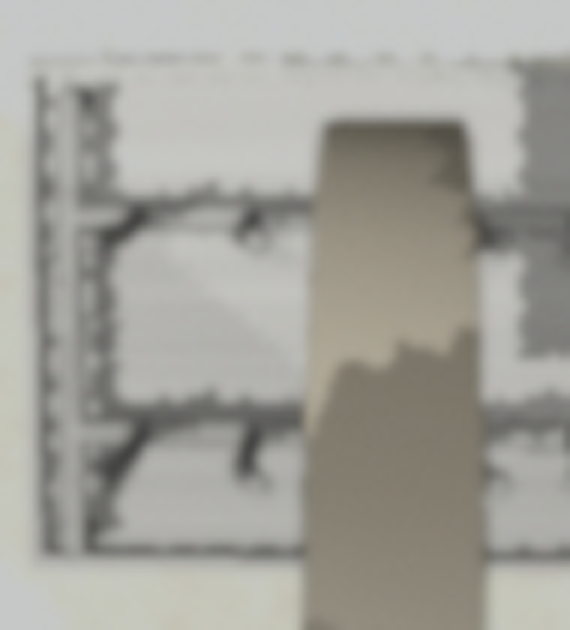

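```bash
python3 -m handwheel '[{"delta_pos":[0.0018,0.0007,0.02],"rot":[0,0.0018,-0.003]},{"delta_pos":[0.0018,0.0007,0.05],"rot":[0,0.0018,-0.003]},{"delta_pos":[0.0018,0.0007,0.08],"rot":[0,0.0018,-0.003]},{"delta_pos":[0.0018,0.0007,0.11],"rot":[0,0.0018,-0.003]},{"delta_pos":[0.0018,0.0007,0.135],"rot":[0,0.0018,-0.003]},{"delta_pos":[0.0018,0.0007,0.15],"rot":[0,0.0018,-0.003]},{"delta_pos":[0.0018,0.0007,0.15],"rot":[0,0.0018,-0.003]},{"delta_pos":[0.0018,0.0007,0.15],"rot":[0,0.0018,-0.003]}]'
python3 - <<'E'
from h import *
RCK=(RCK[0]-.0012,RCK[1],RCK[2])
st()
s=fr(*RCK,[-.024,0,0])[0]; go([s[0],s[1],.31],rotz(RCK[2]))
o=manip.get_obs(); r=R.from_rotvec(o["ee_rot"]); C=o["tool_pos"]+r.apply([0,0,-.034+.048]); n=r.apply([1,0,0])
for nm,(l,t,rr,b) in(("wrist",(200,100,440,280)),("side",(170,230,300,420)),("scene",(340,120,440,230))):
    c=eyes.read_camera(nm); im=c["img"][:,:,::-1].copy(); s=3
    f=nm=="wrist"
    rackdraw(c,im,f,RCK); disc(c,im,C,n,.055,fish=f,col=(0,255,255))
    cv2.imwrite(f"pics/A_{nm}.png",cv2.resize(np.hstack([c["img"][t:b,l:rr,::-1],im[t:b,l:rr]]) if nm!="wrist" else c["img"][t:b,l:rr,::-1],None,fx=s,fy=s,interpolation=cv2.INTER_CUBIC))
E
```

```text
time_s: 15.55
tool_pos: [0.5486, 0.2746, 0.1626]
ee_rot: [-1.945, -2.464, -0.004]
contact_force: [0.1, 1.0, -2.5]
gripper_width: 0.014
t 15.55 pos [0.5486 0.2746 0.1626] R [[-0.232, 0.973, -0.0], [0.973, 0.232, 0.004], [0.004, 0.001, -1.0]] F [ 0.1  1.  -2.5] w 0.014 q [ 0.1   0.84 -1.12  1.64  0.81  1.19  0.59]
dpos [-0.0003, -0.0002, -0.1474] rot [0.0007, -0.0035, 0.0009] | dist 0.147 deg 0.2 rows 2.9
```

View pics/A_wrist.png

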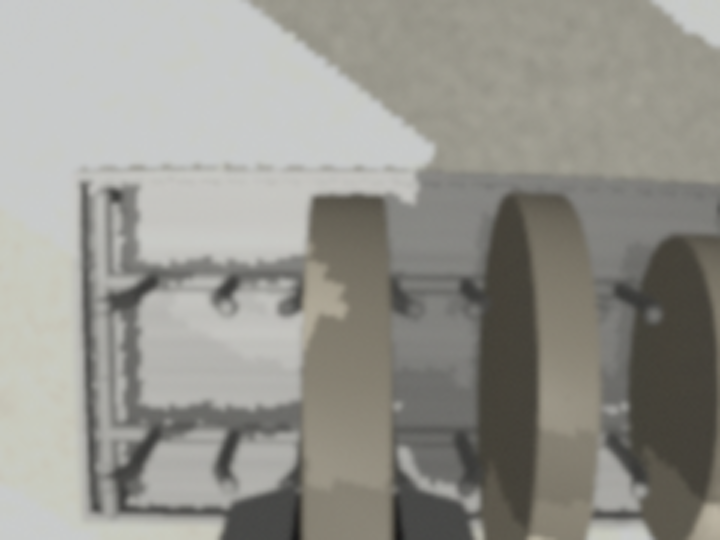

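View pics/A_side.png

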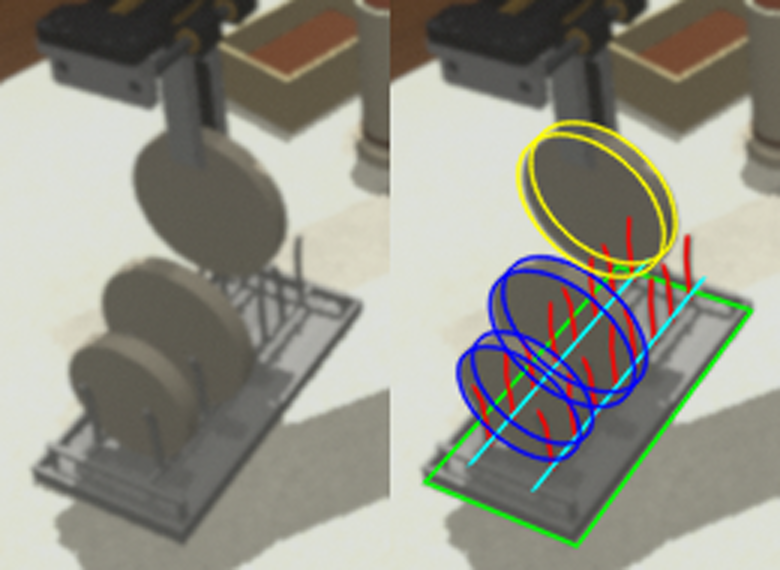

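View pics/A_scene.png

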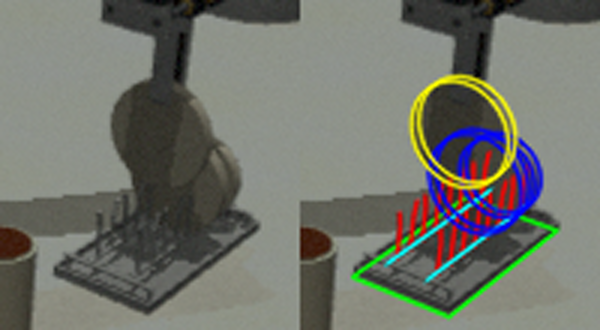

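```bash
python3 -m handwheel '[{"delta_pos":[0,0,0.01],"rot":[0,-0.003,0]},{"delta_pos":[0,0,0.02],"rot":[0,-0.003,0]},{"delta_pos":[0,0,0.03],"rot":[0,-0.003,0]},{"delta_pos":[0,0,0.04],"rot":[0,-0.003,0]},{"delta_pos":[0,0,0.05],"rot":[0,-0.003,0]},{"delta_pos":[0,0,0.056],"rot":[0,-0.003,0]},{"delta_pos":[0,0,0.06],"rot":[0,-0.003,0]},{"delta_pos":[0,0,0.063],"rot":[0,-0.003,0]},{"delta_pos":[0,0,0.066],"rot":[0,-0.003,0]},{"delta_pos":[0,0,0.066],"rot":[0,-0.003,0]}]'
python3 - <<'E'
from h import *
RCK=(RCK[0]-.0012,RCK[1],RCK[2])
st()
o=manip.get_obs(); r=R.from_rotvec(o["ee_rot"]); C=o["tool_pos"]+r.apply([0,0,-.034+.048]); n=r.apply([1,0,0])
for nm,(l,t,rr,b) in(("wrist",(200,100,440,280)),("side",(170,230,300,420)),("scene",(340,120,440,230))):
    c=eyes.read_camera(nm); im=c["img"][:,:,::-1].copy(); s=3
    f=nm=="wrist"
    disc(c,im,C,n,.055,fish=f,col=(0,255,255))
    cv2.imwrite(f"pics/B_{nm}.png",cv2.resize(np.hstack([c["img"][t:b,l:rr,::-1],im[t:b,l:rr]]) if nm!="wrist" else c["img"][t:b,l:rr,::-1],None,fx=s,fy=s,interpolation=cv2.INTER_CUBIC))
E
```

```text
time_s: 16.7
tool_pos: [0.548, 0.2742, 0.0956]
ee_rot: [1.946, 2.466, -0.001]
contact_force: [-0.1, -0.4, -3.0]
gripper_width: 0.0139
t 16.7 pos [0.548  0.2742 0.0956] R [[-0.233, 0.973, -0.0], [0.973, 0.233, -0.001], [-0.0, -0.001, -1.0]] F [-0.1 -0.4 -3. ] w 0.0139 q [ 0.07  0.92 -1.06  1.69  0.89  1.09  0.53]
```

View pics/B_wrist.png

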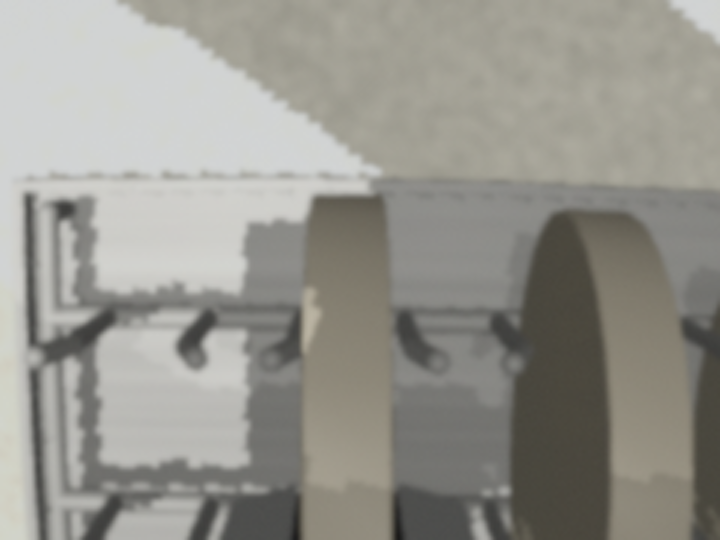

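View pics/B_side.png

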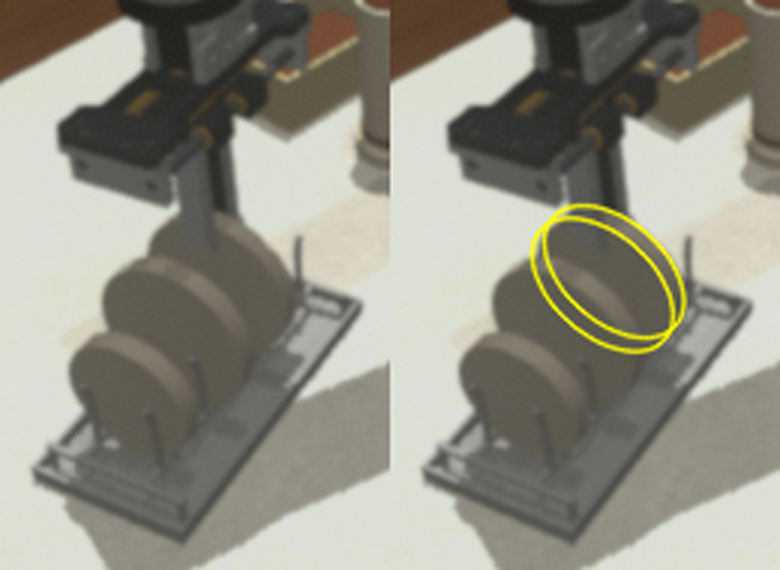

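```bash
python3 -m handwheel '[{"delta_pos":[0,0,0.0015],"rot":[0,0,0]},{"delta_pos":[0,0,0.003],"rot":[0,0,0]},{"delta_pos":[0,0,0.0045],"rot":[0,0,0]},{"delta_pos":[0,0,0.005],"rot":[0,0,0]}]'; python3 - <<'E'
from h import *
for i in range(2): eyes.read_camera("side"); st()
E
```

```text
time_s: 17.25
tool_pos: [0.5486, 0.2746, 0.0919]
ee_rot: [1.945, 2.466, 0.001]
contact_force: [0.0, -1.8, 8.1]
gripper_width: 0.0139
t 17.3 pos [0.5485 0.2746 0.0919] R [[-0.233, 0.973, 0.001], [0.973, 0.233, -0.0], [-0.0, 0.001, -1.0]] F [ 0.  -1.8  6. ] w 0.0135 q [ 0.07  0.92 -1.06  1.7   0.9   1.09  0.52]
t 17.35 pos [0.5485 0.2746 0.092 ] R [[-0.233, 0.973, 0.001], [0.973, 0.233, -0.0], [-0.0, 0.001, -1.0]] F [ 0.1 -0.7  5.6] w 0.0137 q [ 0.07  0.92 -1.06  1.7   0.9   1.09  0.52]
```

```bash
python3 -m handwheel '[{"delta_pos":[0,0,0],"rot":[0,0,0]},{"delta_pos":[0,0,0],"rot":[0,0,0]},{"delta_pos":[0,0,0],"rot":[0,0,0]}]' 0.28
python3 - <<'E'
from h import *
RCK=(RCK[0]-.0012,RCK[1],RCK[2])
st()
C=fr(*RCK,[-.024,0,.0748])[0];n=[np.cos(RCK[2]),np.sin(RCK[2]),0]
for nm,(l,t,rr,b) in(("wrist",(200,100,440,280)),("side",(170,230,300,420)),("scene",(340,120,440,230))):
    c=eyes.read_camera(nm); im=c["img"][:,:,::-1].copy(); s=3
    f=nm=="wrist"
    disc(c,im,C,n,.055,fish=f,col=(0,255,255))
    cv2.imwrite(f"pics/C_{nm}.png",cv2.resize(np.hstack([c["img"][t:b,l:rr,::-1],im[t:b,l:rr]]) if nm!="wrist" else c["img"][t:b,l:rr,::-1],None,fx=s,fy=s,interpolation=cv2.INTER_CUBIC))
E
```

```text
time_s: 17.65
tool_pos: [0.5481, 0.2744, 0.0907]
ee_rot: [-1.946, -2.467, 0.0]
contact_force: [0.3, -0.2, -0.6]
gripper_width: 0.026
t 17.65 pos [0.5481 0.2744 0.0907] R [[-0.233, 0.973, -0.0], [0.973, 0.233, -0.0], [-0.0, -0.0, -1.0]] F [ 0.3 -0.2 -0.6] w 0.026 q [ 0.07  0.92 -1.05  1.7   0.9   1.08  0.52]
```

View pics/C_wrist.png

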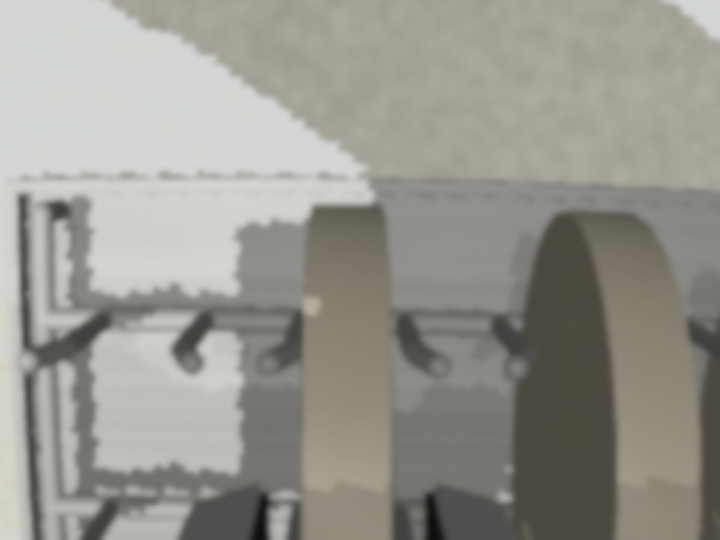

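View pics/C_side.png

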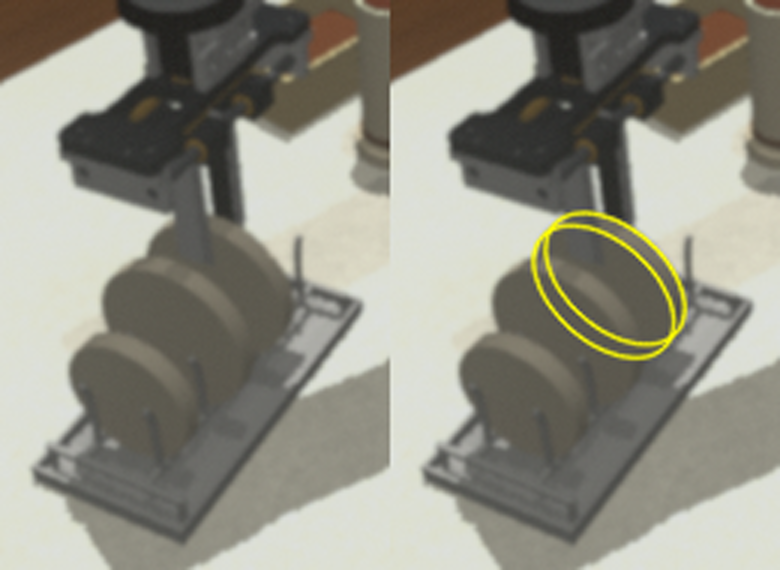

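View pics/C_scene.png

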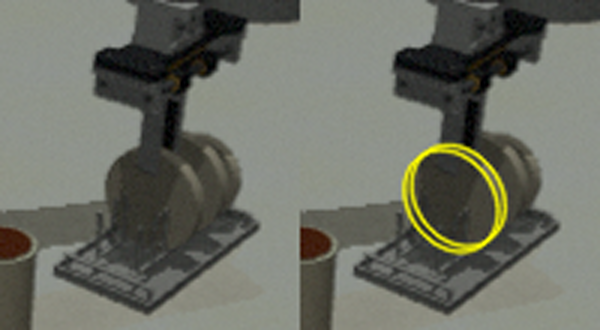

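```bash
python3 -m handwheel '[{"delta_pos":[0,0,-0.02],"rot":[0,0,0]},{"delta_pos":[0,0,-0.05],"rot":[0,0,0]},{"delta_pos":[0,0,-0.09],"rot":[0,0,0]},{"delta_pos":[0,0,-0.13],"rot":[0,0,0]},{"delta_pos":[0,0,-0.17],"rot":[0,0,0]},{"delta_pos":[0,0,-0.17],"rot":[0,0,0]}]'
python3 - <<'E'
from h import *
st()
p=fr(*BLK,[.0325,.064,.25])[0]; print(p)
go(p,rotz(BLK[2]))
d=eyes.read_camera("side");crop(d["img"],170,230,300,420,3,"pics/D.png")
E
```

```text
time_s: 18.4
tool_pos: [0.5494, 0.2778, 0.2682]
ee_rot: [1.944, 2.465, 0.016]
contact_force: [0.6, 0.4, -0.1]
gripper_width: 0.0263
t 18.4 pos [0.5494 0.2778 0.2682] R [[-0.233, 0.972, 0.008], [0.972, 0.233, 0.006], [0.004, 0.009, -1.0]] F [ 0.6  0.4 -0.1] w 0.0263 q [ 0.11  0.73 -1.17  1.5   0.69  1.35  0.69]
[ 0.59881452 -0.20934034  0.25      ]
dpos [-0.4853, -0.0658, 0.0154] rot [0.0026, -0.0117, 1.8459] | dist 0.49 deg 105.8 rows 12.3
```

View pics/D.png

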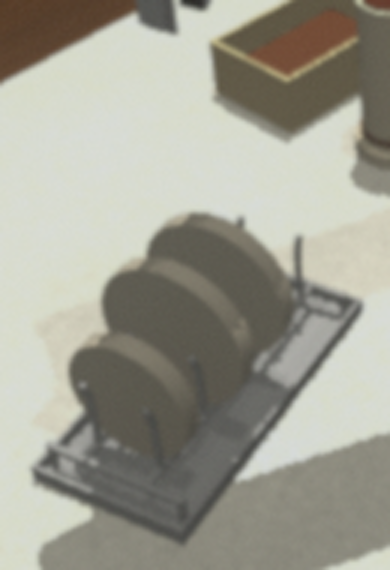

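```bash
python3 -m handwheel '[{"delta_pos":[-0.03,-0.004,0.015],"rot":[0,0,0.12]},{"delta_pos":[-0.075,-0.01,0.015],"rot":[0,0,0.27]},{"delta_pos":[-0.12,-0.016,0.015],"rot":[0,0,0.42]},{"delta_pos":[-0.16,-0.022,0.015],"rot":[0,0,0.57]},{"delta_pos":[-0.2,-0.027,0.015],"rot":[0,0,0.72]},{"delta_pos":[-0.24,-0.033,0.015],"rot":[0,0,0.87]},{"delta_pos":[-0.28,-0.038,0.015],"rot":[0,0,1.02]},{"delta_pos":[-0.32,-0.043,0.015],"rot":[0,0,1.17]},{"delta_pos":[-0.36,-0.049,0.015],"rot":[0,-0.01,1.32]},{"delta_pos":[-0.4,-0.055,0.015],"rot":[0,-0.01,1.47]},{"delta_pos":[-0.44,-0.06,0.015],"rot":[0,-0.01,1.62]},{"delta_pos":[-0.475,-0.065,0.015],"rot":[0.002,-0.0117,1.76]},{"delta_pos":[-0.4853,-0.0658,0.015],"rot":[0.002,-0.0117,1.8459]},{"delta_pos":[-0.4853,-0.0658,0.015],"rot":[0.002,-0.0117,1.8459]},{"delta_pos":[-0.4853,-0.0658,0.015],"rot":[0.002,-0.0117,1.8459]}]' 0
python3 - <<'E'
from h import *
st()
p=fr(*BLK,[.0325,.064,.06])[0]; go(p,rotz(BLK[2]))
w=eyes.read_camera("wrist"); im=w["img"][:,:,::-1].copy()
t=np.linspace(0,2*np.pi,80)
for y,r in((-54,57),(64,47)):
    q=proj(w,fr(*BLK,np.c_[r*np.cos(t),y+r*np.sin(t),0*t+63]/1e3),True); cv2.polylines(im,[q.round().astype(int)],True,(0,0,255),1)
q=proj(w,fr(*BLK,np.array([(-75,-125,63),(75,-125,63),(75,125,63),(-75,125,63)])/1e3),True); cv2.polylines(im,[q.round().astype(int)],True,(0,255,0),1)
cv2.imwrite("pics/E.png",im)
E
```

```text
time_s: 19.95
tool_pos: [0.5966, -0.2116, 0.2455]
ee_rot: [3.135, -0.058, -0.014]
contact_force: [-0.0, 0.0, 0.7]
gripper_width: 0.0006
t 19.95 pos [ 0.5966 -0.2116  0.2455] R [[0.999, -0.037, -0.009], [-0.037, -0.999, -0.006], [-0.009, 0.006, -1.0]] F [-0.   0.   0.7] w 0.0006 q [ 0.71  0.64 -0.73  1.47  0.45  1.21 -0.13]
dpos [0.0038, -0.0034, 0.1854] rot [0.006, 0.0089, 0.0028] | dist 0.185 deg 0.6 rows 3.7
```

View pics/E.png

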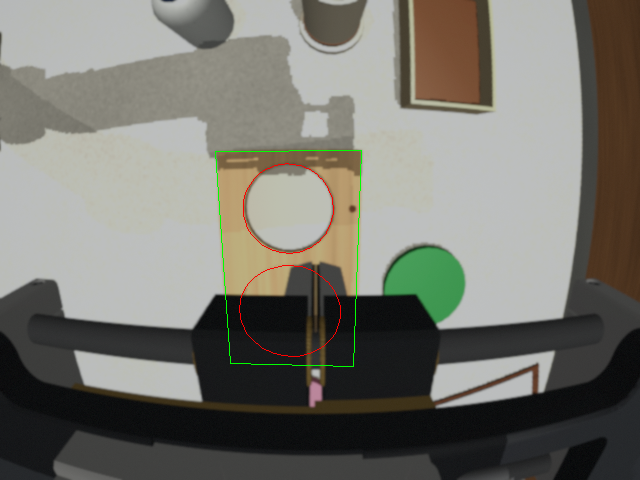

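```bash
python3 -m handwheel '[{"delta_pos":[0.003,-0.0034,0.02],"rot":[0.006,0.009,0.003]},{"delta_pos":[0.0038,-0.0034,0.06],"rot":[0.006,0.009,0.003]},{"delta_pos":[0.0038,-0.0034,0.1],"rot":[0.006,0.009,0.003]},{"delta_pos":[0.0038,-0.0034,0.14],"rot":[0.006,0.009,0.003]},{"delta_pos":[0.0038,-0.0034,0.17],"rot":[0.006,0.009,0.003]},{"delta_pos":[0.0038,-0.0034,0.185],"rot":[0.006,0.009,0.003]},{"delta_pos":[0.0038,-0.0034,0.19],"rot":[0.006,0.009,0.003]},{"delta_pos":[0.0038,-0.0034,0.193],"rot":[0.006,0.009,0.003]},{"delta_pos":[0.0038,-0.0034,0.193],"rot":[0.006,0.009,0.003]}]'
python3 - <<'E'
from h import *
st()
p=fr(*BLK,[.0325,.064,.032])[0]; go(p,rotz(BLK[2]))
E
```

```text
time_s: 20.9
tool_pos: [0.6005, -0.2109, 0.0541]
ee_rot: [3.139, -0.067, 0.005]
contact_force: [-0.2, -0.1, -0.3]
gripper_width: 0.0004
t 20.9 pos [ 0.6005 -0.2109  0.0541] R [[0.999, -0.043, 0.003], [-0.043, -0.999, -0.002], [0.003, 0.002, -1.0]] F [-0.2 -0.1 -0.3] w 0.0004 q [ 0.65  0.84 -0.61  1.66  0.62  0.84 -0.27]
dpos [-0.0018, -0.0015, 0.0221] rot [0.0016, -0.0033, -0.0029] | dist 0.022 deg 0.3 rows 0.4
```

```bash
python3 -m handwheel '[{"delta_pos":[-0.002,-0.0015,0.003],"rot":[0,0,0]},{"delta_pos":[-0.002,-0.0015,0.007],"rot":[0,0,0]},{"delta_pos":[-0.002,-0.0015,0.011],"rot":[0,0,0]},{"delta_pos":[-0.002,-0.0015,0.015],"rot":[0,0,0]},{"delta_pos":[-0.002,-0.0015,0.018],"rot":[0,0,0]},{"delta_pos":[-0.002,-0.0015,0.021],"rot":[0,0,0]},{"delta_pos":[-0.002,-0.0015,0.024],"rot":[0,0,0]},{"delta_pos":[-0.002,-0.0015,0.024],"rot":[0,0,0]}]'
python3 - <<'E'
from h import *
st()
c=eyes.read_camera("scene"); d=eyes.read_camera("side")
a=cv2.resize(c["img"][200:310,170:300,::-1],None,fx=3.1,fy=3.1); b=cv2.resize(d["img"][170:280,330:460,::-1],None,fx=3.1,fy=3.1)
cv2.imwrite("pics/F.png",np.hstack([a,b])[:,:800])
E
```

```text
time_s: 21.7
tool_pos: [0.5973, -0.2094, 0.0283]
ee_rot: [3.14, -0.068, 0.001]
contact_force: [1.3, -0.3, -0.4]
gripper_width: 0.0005
t 21.7 pos [ 0.5973 -0.2094  0.0283] R [[0.999, -0.043, 0.0], [-0.043, -0.999, -0.001], [0.001, 0.001, -1.0]] F [ 1.3 -0.3 -0.4] w 0.0005 q [ 0.63  0.87 -0.59  1.68  0.64  0.79 -0.3 ]
```

View pics/F.png

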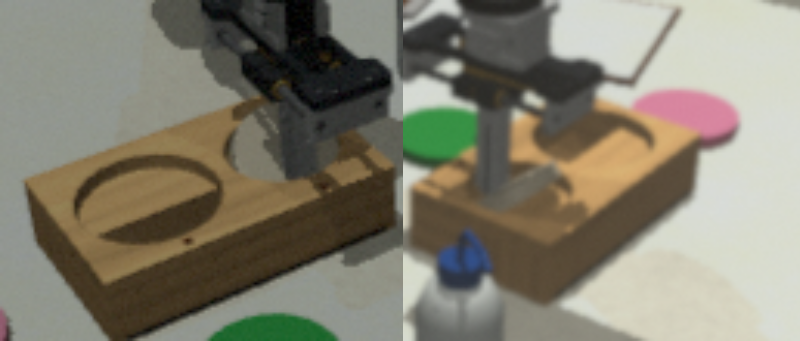

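```bash
python3 -m handwheel '[{"delta_pos":[0,0,-0.03],"rot":[0,0,0]},{"delta_pos":[0,0,-0.07],"rot":[0,0,0]},{"delta_pos":[0,0,-0.11],"rot":[0,0,0]},{"delta_pos":[0,0,-0.14],"rot":[0,0,0]},{"delta_pos":[0,0,-0.14],"rot":[0,0,0]}]'
python3 - <<'E'
from h import *
st()
th=np.radians(46); t=np.array([np.cos(th),0,-np.sin(th)]); C=np.array([.009,.064,.052])
rot=rotz(BLK[2],np.pi/2-th)
for k in(.09,.02,0): 
    G=C-(.045-.007)*t-k*t; goG(fr(*BLK,G)[0],rot)
w=eyes.read_camera("wrist"); d=eyes.read_camera("side")
for nm,c in(("w",w),("side",d)):
    im=c["img"][:,:,::-1].copy()
    disc(c,im,fr(*BLK,C)[0],bdir([np.sin(th),0,np.cos(th)]),.045,fish=nm=="w")
    l,tt,rr,b,s=(170,110,370,290,3) if nm=="w" else (330,190,410,260,8)
    cv2.imwrite(f"pics/G_{nm}.png",cv2.resize(im[tt:b,l:rr],None,fx=s,fy=s,interpolation=cv2.INTER_CUBIC))
E
```

```text
time_s: 22.3
tool_pos: [0.5995, -0.2094, 0.1733]
ee_rot: [3.138, -0.068, 0.012]
contact_force: [-0.6, 0.5, -0.2]
gripper_width: 0.0003
t 22.3 pos [ 0.5995 -0.2094  0.1733] R [[0.999, -0.043, 0.007], [-0.043, -0.999, -0.003], [0.007, 0.003, -1.0]] F [-0.6  0.5 -0.2] w 0.0003 q [ 0.69  0.7  -0.7   1.57  0.5   1.04 -0.19]
dpos [-0.0899, 0.0001, 0.053] rot [0.0043, 0.7605, -0.0024] | dist 0.104 deg 43.6 rows 5.1
dpos [-0.0416, -0.0002, 0.1037] rot [0.0043, 0.7605, -0.0024] | dist 0.112 deg 43.6 rows 5.1
dpos [-0.0279, -0.0003, 0.1182] rot [0.0043, 0.7605, -0.0024] | dist 0.121 deg 43.6 rows 5.1
```

View pics/G_w.png

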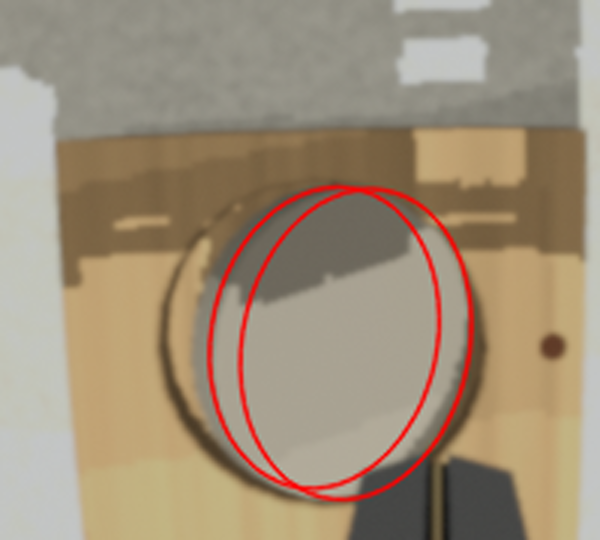

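View pics/G_side.png

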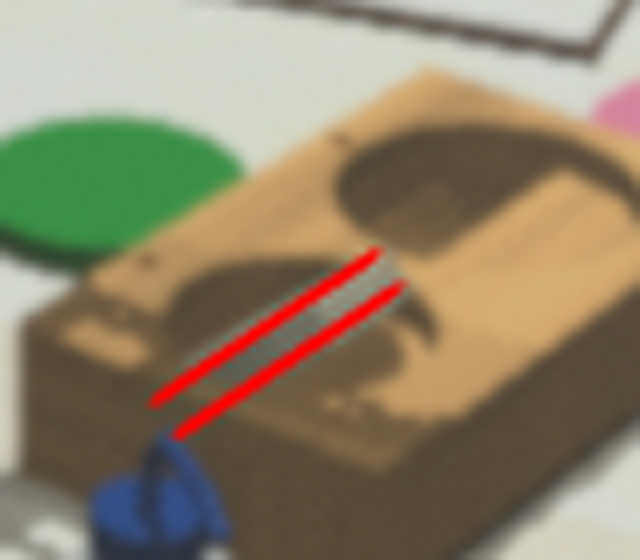

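```bash
python3 - <<'E'
from h import *
c=eyes.read_camera("wrist"); crop(c["img"],215,160,345,285,6,"pics/H.png")
c=eyes.read_camera("side"); crop(c["img"],340,210,400,250,12,"pics/H2.png")
E
```

```text
(no output)
```

View pics/H.png

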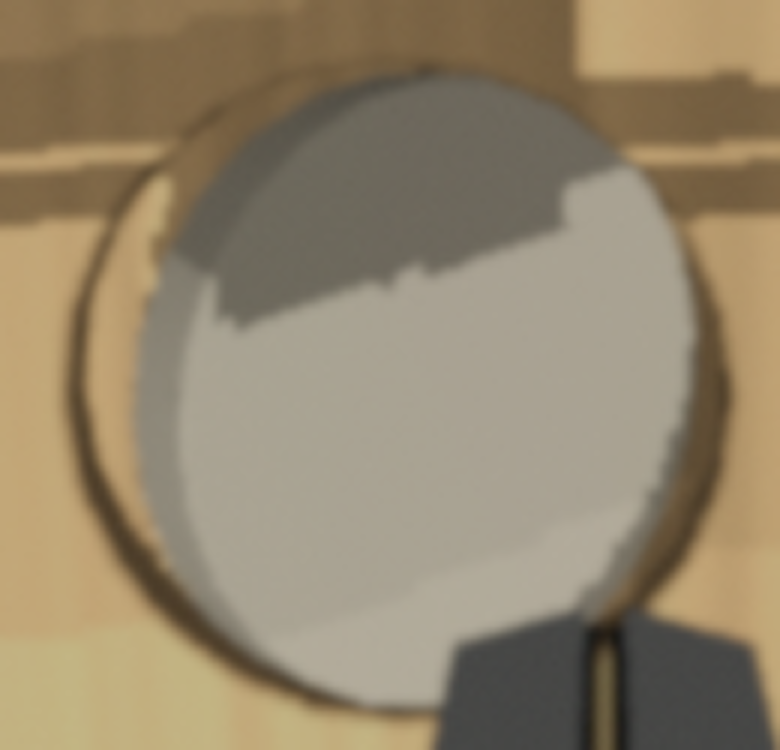

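View pics/H2.png

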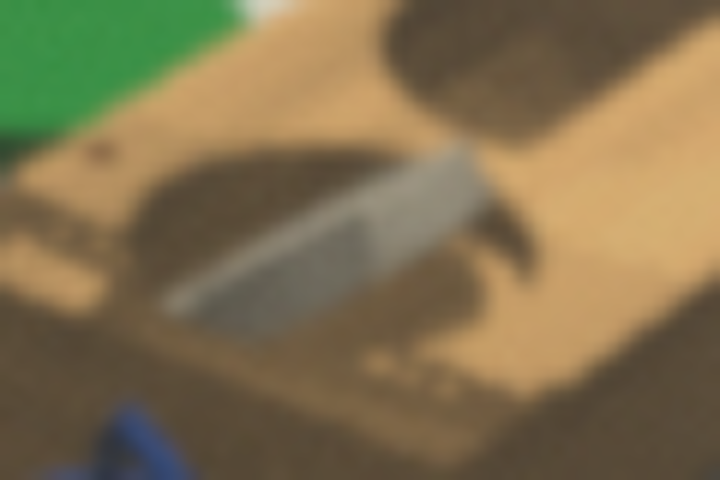

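```bash
python3 - <<'E'
from h import *
from scipy.optimize import least_squares
w=eyes.read_camera("wrist"); d=eyes.read_camera("side")
pk=lambda p,s,ox,oy:[(p[0]+.5)/s-.5+ox,(p[1]+.5)/s-.5+oy]
A=lambda L,s,ox,oy:np.array([pk(p,s,ox,oy) for p in L])
uvt=A([(180,430),(195,530),(240,620),(340,700),(400,710),(440,73),(530,95),(620,165),(675,245),(695,330),(685,420),(210,290)],6,215,160)
uvb=A([(135,400),(145,480),(170,560),(175,250),(230,155),(300,95)],6,215,160)
sr=A([(495,205)],12,340,210); sl=A([(460,140)],12,340,210)
t=np.linspace(0,2*np.pi,600)
def cur(v,cam,fish,s):
    th,cx,cy,cz=v; n=bdir([np.sin(th),0,np.cos(th)]); a=bdir([np.cos(th),0,-np.sin(th)]); b=bdir([0,1,0])
    return proj(cam,fr(*BLK,[cx,cy,cz])[0]+s*.007*n+.045*(np.cos(t)[:,None]*a+np.sin(t)[:,None]*b),fish)
def f(v):
    m=lambda q,P:[np.min(np.linalg.norm(q-p,axis=1)) for p in P]
    return np.array(m(cur(v,w,True,1),uvt)+m(cur(v,w,True,-1),uvb)+m(cur(v,d,False,-1),sr)+m(cur(v,d,False,1),sl))
for th0 in(35,50):
    r=least_squares(f,[np.radians(th0),.008,.064,.053],diff_step=1e-3,x_scale=[.1,.01,.01,.01]); v=r.x; print(np.degrees(v[0]).round(1),v[1:].round(4),r.cost.round(2),r.fun.round(1))
th=v[0]; tt=np.array([np.cos(th),0,-np.sin(th)]); C=v[1:]; print("rim",C-.045*tt)
rot=rotz(BLK[2],np.pi/2-th)
for k in(.09,.02,0): 
    goG(fr(*BLK,C-(.045-.007)*tt-k*tt)[0],rot)
E
```

```text
42.1 [0.0046 0.0645 0.0531] 7.3 [0.9 0.6 0.1 0.2 0.3 1.1 1.2 1.8 0.2 0.8 0.3 0.3 0.6 1.3 0.9 1.2 0.3 1.1
 0.1 1. ]
42.1 [0.0046 0.0645 0.053 ] 7.3 [0.9 0.6 0.1 0.2 0.3 1.1 1.2 1.8 0.2 0.8 0.2 0.3 0.6 1.3 0.9 1.2 0.3 1.1
 0.1 1.1]
rim [-0.0288026   0.06449113  0.08314797]
dpos [-0.0948, -0.0002, 0.0513] rot [0.0021, 0.8382, -0.0029] | dist 0.108 deg 48.0 rows 5.6
dpos [-0.0427, -0.0004, 0.0981] rot [0.0021, 0.8382, -0.0029] | dist 0.107 deg 48.0 rows 5.6
dpos [-0.0279, -0.0005, 0.1115] rot [0.0021, 0.8382, -0.0029] | dist 0.115 deg 48.0 rows 5.6
```

```bash
python3 -m handwheel '[{"delta_pos":[-0.03,0,0],"rot":[0,0.14,0]},{"delta_pos":[-0.06,0,0.01],"rot":[0,0.28,0]},{"delta_pos":[-0.085,0,0.02],"rot":[0,0.42,0]},{"delta_pos":[-0.094,0,0.035],"rot":[0,0.56,0]},{"delta_pos":[-0.094,0,0.045],"rot":[0,0.7,0]},{"delta_pos":[-0.094,0,0.051],"rot":[0.002,0.815,-0.003]},{"delta_pos":[-0.094,0,0.051],"rot":[0.002,0.815,-0.003]},{"delta_pos":[-0.094,0,0.051],"rot":[0.002,0.815,-0.003]},{"delta_pos":[-0.094,0,0.051],"rot":[0.002,0.815,-0.003]},{"delta_pos":[-0.094,0,0.051],"rot":[0.002,0.815,-0.003]},{"delta_pos":[-0.094,0,0.051],"rot":[0.002,0.815,-0.003]}]' 0.3
cat > sm.py <<'E'
from h import *
st()
th=np.radians(43.5); tt=np.array([np.cos(th),0,-np.sin(th)]); C=np.array([.0055,.0643,.0535])
rot=rotz(BLK[2],np.pi/2-th)
for k in(.09,.025,.0045): 
    goG(fr(*BLK,C-(.045-.007)*tt-k*tt)[0],rot)
import sys
for nm in("side","wrist"):
    c=eyes.read_camera(nm); im=c["img"][:,:,::-1]
    if nm=="wrist": cv2.imwrite(f"pics/{sys.argv[1]}_w.png",im)
    else: cv2.imwrite(f"pics/{sys.argv[1]}_s.png",cv2.resize(im[180:270,330:430],None,fx=6,fy=6,interpolation=cv2.INTER_CUBIC))
E
python3 sm.py I
```

```text
time_s: 23.7
tool_pos: [0.525, -0.2178, 0.125]
ee_rot: [2.919, -0.043, 1.095]
contact_force: [65.6, 83.0, 82.0]
gripper_width: 0.0283
t 23.7 pos [ 0.525  -0.2178  0.125 ] R [[0.753, -0.034, 0.657], [-0.017, -0.999, -0.032], [0.658, 0.013, -0.753]] F [65.6 83.  82. ] w 0.0283 q [ 1.33  0.92 -1.25  2.47  2.33  0.72 -1.7 ]
dpos [-0.0207, -0.0119, -0.0093] rot [0.0056, 0.0937, 0.0128] | dist 0.026 deg 5.4 rows 0.6
dpos [-0.0146, -0.0122, 0.0554] rot [0.0056, 0.0937, 0.0128] | dist 0.059 deg 5.4 rows 1.2
dpos [-0.0127, -0.0123, 0.0758] rot [0.0056, 0.0937, 0.0128] | dist 0.078 deg 5.4 rows 1.6
```

View pics/I_w.png

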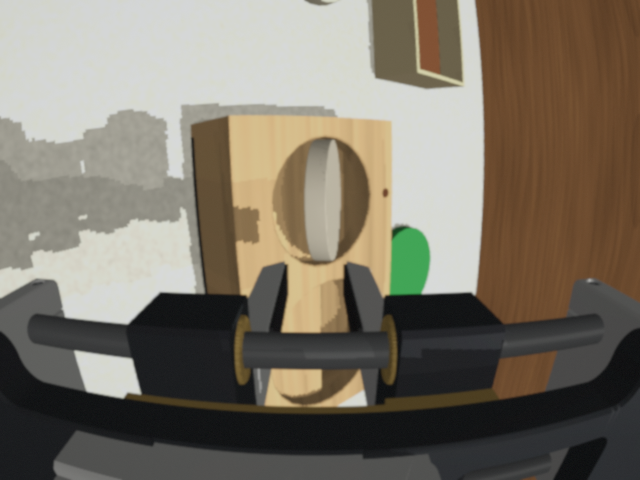

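View pics/I_s.png

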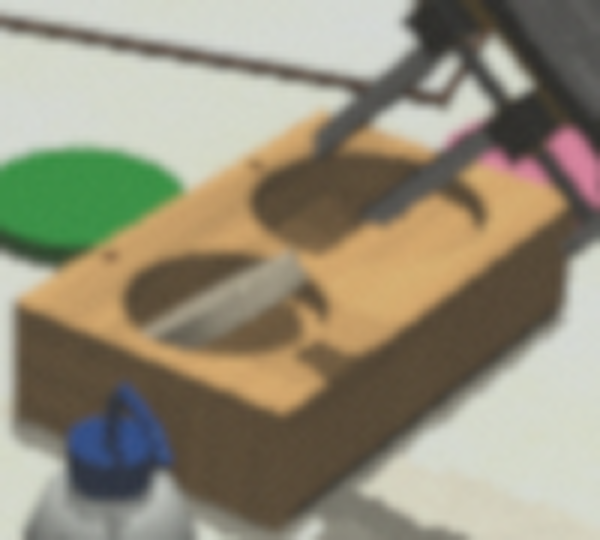

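```bash
python3 -m handwheel '[{"delta_pos":[0.03,0,0],"rot":[0,0,0]}]'; python3 - <<'E'
from h import *
st(); print(manip.get_obs()["tau"].round(1),manip.get_obs()["moment"].round(1))
c=eyes.read_camera("scene"); cv2.imwrite("pics/J.png",c["img"][:,:,::-1])
E
```

```text
time_s: 23.9
tool_pos: [0.5393, -0.2211, 0.1354]
ee_rot: [2.936, -0.07, 1.071]
contact_force: [0.6, 0.3, -0.1]
gripper_width: 0.0282
t 23.9 pos [ 0.5393 -0.2211  0.1354] R [[0.764, -0.047, 0.643], [-0.037, -0.999, -0.03], [0.644, -0.001, -0.765]] F [ 0.6  0.3 -0.1] w 0.0282 q [ 1.32  0.87 -1.23  2.41  2.25  0.64 -1.66]
[  4.2 -31.8 -11.7  -4.7   2.5   1.5  -0.6] [-0.   0.5 -0. ]
```

View pics/J.png

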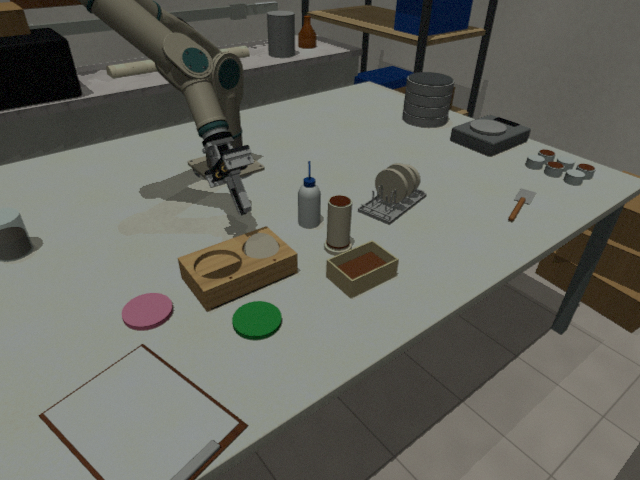

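```bash
python3 sm.py K
```

```text
t 23.95 pos [ 0.5487 -0.2211  0.1446] R [[0.755, -0.043, 0.654], [-0.027, -0.999, -0.034], [0.655, 0.008, -0.755]] F [ 4.9 -0.3  4.9] w 0.0283 q [ 1.31  0.86 -1.24  2.4   2.25  0.64 -1.66]
dpos [-0.0517, -0.0141, -0.0101] rot [0.0079, 0.0972, 0.0031] | dist 0.054 deg 5.6 rows 1.1
dpos [-0.0454, -0.0146, 0.0546] rot [0.0079, 0.0972, 0.0031] | dist 0.072 deg 5.6 rows 1.4
dpos [-0.0434, -0.0148, 0.075] rot [0.0079, 0.0972, 0.0031] | dist 0.088 deg 5.6 rows 1.8
```

View pics/K_w.png

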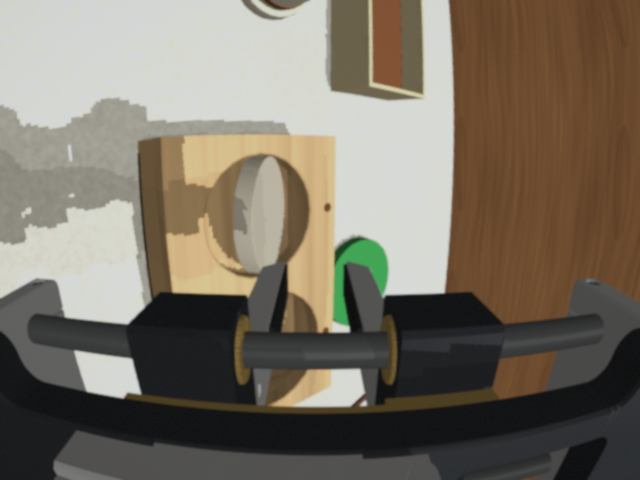

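```bash
python3 -m handwheel '[{"delta_pos":[-0.01,-0.005,0.012],"rot":[0,0,0]},{"delta_pos":[-0.022,-0.01,0.024],"rot":[0,0.01,0]},{"delta_pos":[-0.034,-0.0145,0.035],"rot":[0,0.02,0]},{"delta_pos":[-0.042,-0.0145,0.044],"rot":[0,0.03,0]},{"delta_pos":[-0.0455,-0.0145,0.0445],"rot":[0,0.04,0]}]'; python3 sm.py L
```

```text
time_s: 24.55
tool_pos: [0.548, -0.2108, 0.0791]
ee_rot: [2.908, -0.047, 1.133]
contact_force: [0.3, -0.4, 0.2]
gripper_width: 0.0282
t 24.55 pos [ 0.548  -0.2108  0.0791] R [[0.736, -0.036, 0.676], [-0.021, -0.999, -0.03], [0.677, 0.008, -0.736]] F [ 0.3 -0.4  0.2] w 0.0282 q [ 1.27  1.12 -1.25  2.47  2.42  0.9  -1.69]
dpos [-0.0062, -0.0036, -0.0589] rot [0.0027, 0.0681, 0.0085] | dist 0.059 deg 3.9 rows 1.2
dpos [-0.0018, -0.0038, 0.0059] rot [0.0027, 0.0681, 0.0085] | dist 0.007 deg 3.9 rows 0.5
dpos [-0.0004, -0.0039, 0.0264] rot [0.0027, 0.0681, 0.0085] | dist 0.027 deg 3.9 rows 0.5
```

View pics/L_w.png

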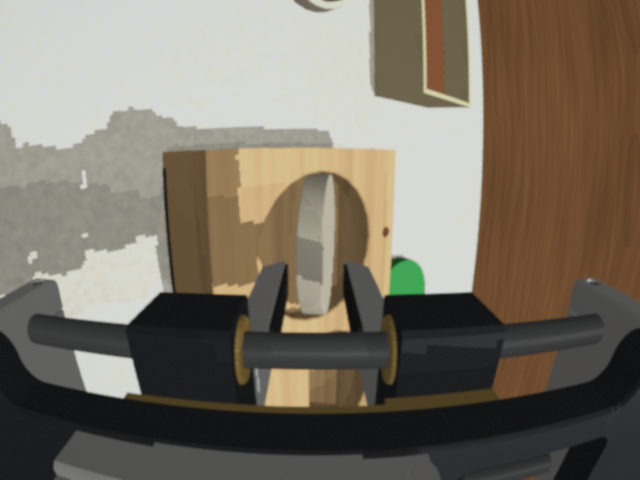

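View pics/L_s.png

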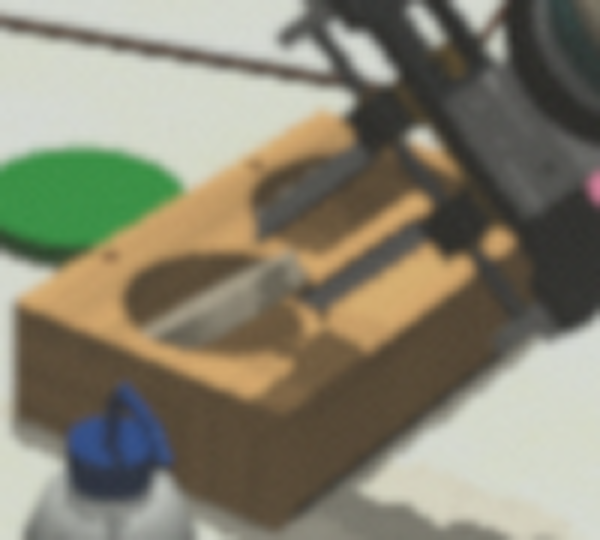

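```bash
python3 -m handwheel '[{"delta_pos":[0,-0.001,0.006],"rot":[0,0,0]},{"delta_pos":[-0.001,-0.002,0.012],"rot":[0,0.01,0]},{"delta_pos":[-0.001,-0.003,0.018],"rot":[0,0.03,0]},{"delta_pos":[-0.001,-0.004,0.018],"rot":[0,0.04,0]}]'; python3 sm.py M
```

```text
time_s: 25.05
tool_pos: [0.562, -0.2097, 0.0658]
ee_rot: [2.885, -0.047, 1.19]
contact_force: [0.2, 0.2, -0.4]
gripper_width: 0.0281
t 25.05 pos [ 0.562  -0.2097  0.0658] R [[0.709, -0.036, 0.705], [-0.02, -0.999, -0.031], [0.705, 0.008, -0.709]] F [ 0.2  0.2 -0.4] w 0.0281 q [ 1.26  1.2  -1.25  2.47  2.49  0.98 -1.68]
dpos [-0.0044, -0.0019, -0.0783] rot [0.0025, 0.0287, 0.0084] | dist 0.078 deg 1.7 rows 1.6
dpos [-0.0026, -0.0021, -0.0133] rot [0.0025, 0.0287, 0.0084] | dist 0.014 deg 1.7 rows 0.3
dpos [-0.002, -0.0022, 0.0071] rot [0.0025, 0.0287, 0.0084] | dist 0.008 deg 1.7 rows 0.2
```

View pics/M_w.png

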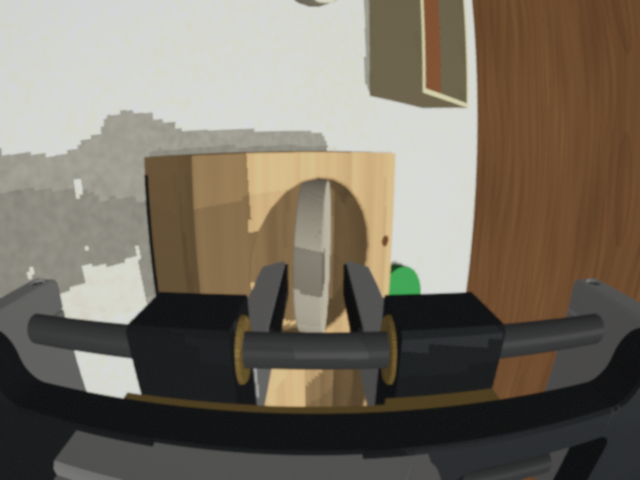

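View pics/M_s.png

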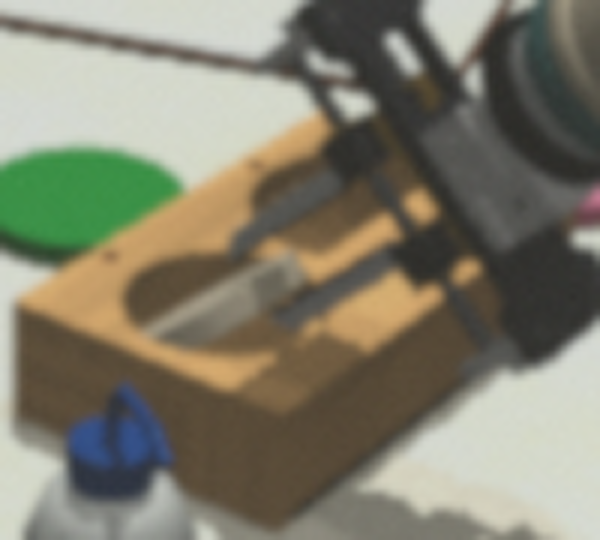

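```bash
python3 -m handwheel '[{"delta_pos":[-0.001,-0.001,0.003],"rot":[0,0,0]},{"delta_pos":[-0.0015,-0.002,0.006],"rot":[0,0.01,0]},{"delta_pos":[-0.0015,-0.002,0.006],"rot":[0,0.01,0]}]'
python3 - <<'E'
from h import *
st()
E
python3 -m handwheel '[{"delta_pos":[0,0,0],"rot":[0,0,0]},{"delta_pos":[0,0,0],"rot":[0,0,0]},{"delta_pos":[0,0,0],"rot":[0,0,0]},{"delta_pos":[0,0,0],"rot":[0,0,0]},{"delta_pos":[0,0,0],"rot":[0,0,0]}]' 0; python3 sm.py N
```

```text
time_s: 25.45
tool_pos: [0.5658, -0.2086, 0.0606]
ee_rot: [2.879, -0.048, 1.204]
contact_force: [-0.1, 0.4, -0.7]
gripper_width: 0.0285
t 25.45 pos [ 0.5658 -0.2086  0.0606] R [[0.702, -0.036, 0.711], [-0.02, -0.999, -0.031], [0.712, 0.007, -0.702]] F [-0.1  0.4 -0.7] w 0.0285 q [ 1.25  1.23 -1.25  2.47  2.51  1.   -1.68]
time_s: 25.95
tool_pos: [0.566, -0.2088, 0.0612]
ee_rot: [2.878, -0.047, 1.205]
contact_force: [1.0, 0.1, -1.0]
gripper_width: 0.0139
t 25.95 pos [ 0.566  -0.2088  0.0612] R [[0.702, -0.036, 0.712], [-0.02, -0.999, -0.031], [0.712, 0.008, -0.702]] F [ 1.   0.1 -1. ] w 0.0139 q [ 1.25  1.23 -1.25  2.47  2.51  1.   -1.68]
dpos [-0.0032, -0.0008, -0.0844] rot [0.0029, 0.0187, 0.008] | dist 0.085 deg 1.2 rows 1.7
dpos [-0.002, -0.001, -0.0194] rot [0.0029, 0.0187, 0.008] | dist 0.02 deg 1.2 rows 0.4
dpos [-0.0016, -0.0011, 0.001] rot [0.0029, 0.0187, 0.008] | dist 0.002 deg 1.2 rows 0.1
```

View pics/N_w.png

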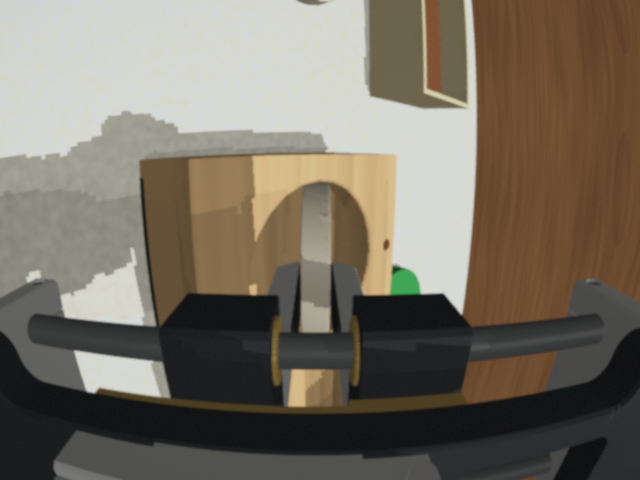

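View pics/N_s.png

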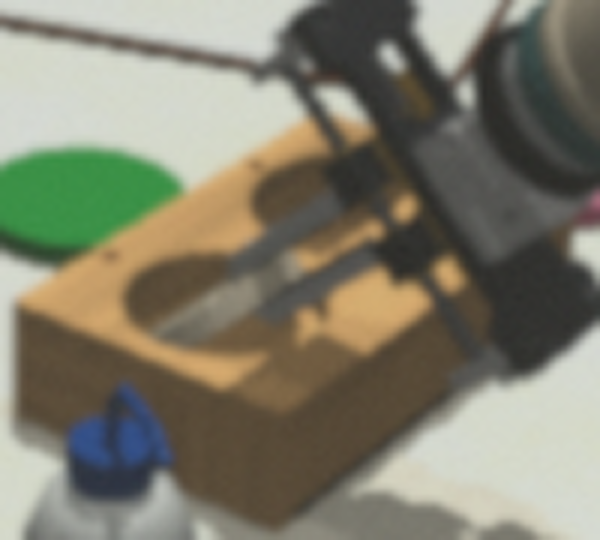

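```bash
python3 -m handwheel '[{"delta_pos":[0.007,0,-0.007],"rot":[0,0,0]},{"delta_pos":[0.018,0,-0.0175],"rot":[0,0,0]},{"delta_pos":[0.0355,0,-0.028],"rot":[0,0,0]},{"delta_pos":[0.053,0,-0.0385],"rot":[0,-0.03,0]},{"delta_pos":[0.0745,0,-0.0455],"rot":[0,-0.06,0]}]'; python3 - <<'E'
from h import *
st()
go([.60,-.2,.31],rotz(BLK[2]))
d=eyes.read_camera("side");crop(d["img"],320,130,450,280,4,"pics/O.png")
E
```

```text
time_s: 26.55
tool_pos: [0.584, -0.2085, 0.1453]
ee_rot: [2.918, -0.05, 1.112]
contact_force: [0.2, -0.5, -3.2]
gripper_width: 0.0136
t 26.55 pos [ 0.584  -0.2085  0.1453] R [[0.746, -0.037, 0.665], [-0.023, -0.999, -0.029], [0.666, 0.006, -0.746]] F [ 0.2 -0.5 -3.2] w 0.0136 q [ 1.23  0.88 -1.22  2.35  2.25  0.65 -1.67]
dpos [0.1213, -0.0081, -0.1126] rot [0.0046, -0.7283, 0.005] | dist 0.166 deg 41.7 rows 4.9
```

View pics/O.png

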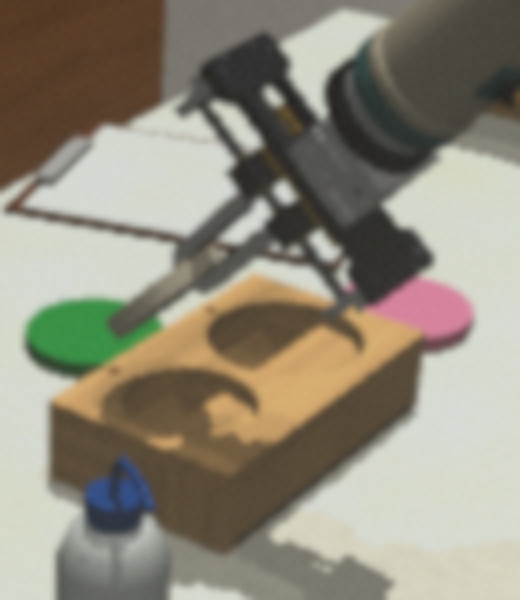

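```bash
python3 -m handwheel '[{"delta_pos":[0.03,-0.002,-0.03],"rot":[0,-0.08,0]},{"delta_pos":[0.06,-0.004,-0.06],"rot":[0,-0.2,0]},{"delta_pos":[0.09,-0.006,-0.09],"rot":[0,-0.34,0]},{"delta_pos":[0.115,-0.008,-0.11],"rot":[0.003,-0.48,0.003]},{"delta_pos":[0.121,-0.008,-0.1126],"rot":[0.0046,-0.62,0.005]},{"delta_pos":[0.121,-0.008,-0.1126],"rot":[0.0046,-0.728,0.005]},{"delta_pos":[0.121,-0.008,-0.1126],"rot":[0.0046,-0.728,0.005]}]'; python3 - <<'E'
from h import *
st()
s=fr(*RCK,[-.072,0,0])[0]-[.0012,0,0]
go([s[0],s[1],.29],rotz(RCK[2]))
E
```

```text
time_s: 27.3
tool_pos: [0.59, -0.2333, 0.2527]
ee_rot: [3.036, -0.095, 0.347]
contact_force: [1.9, -2.9, -1.7]
gripper_width: 0.0137
t 27.3 pos [ 0.59   -0.2333  0.2527] R [[0.972, -0.071, 0.223], [-0.052, -0.995, -0.09], [0.228, 0.076, -0.971]] F [ 1.9 -2.9 -1.7] w 0.0137 q [ 1.01  0.63 -1.13  1.74  0.79  0.99 -0.44]
dpos [-0.045, -0.4528, -0.0846] rot [0.2679, -0.087, -1.8565] | dist 0.463 deg 107.6 rows 12.5
```

```bash
python3 - <<'E'
from h import *
go([.59,-.21,.31],rotz(BLK[2]))
E
```

```text
dpos [0.0119, -0.0188, -0.0577] rot [0.0797, -0.2292, -0.0226] | dist 0.062 deg 14.0 rows 1.6
```

```bash
python3 -m handwheel '[{"delta_pos":[0.006,-0.009,-0.03],"rot":[0.04,-0.115,-0.011]},{"delta_pos":[0.012,-0.019,-0.058],"rot":[0.08,-0.229,-0.022]},{"delta_pos":[0.012,-0.019,-0.058],"rot":[0.08,-0.229,-0.022]},{"delta_pos":[0.012,-0.019,-0.058],"rot":[0.08,-0.229,-0.022]}]'; python3 - <<'E'
from h import *
st()
s=fr(*RCK,[-.072,0,0])[0]-[.0012,0,0]
go([s[0],s[1],.29],rotz(RCK[2]))
E
```

```text
time_s: 27.7
tool_pos: [0.5924, -0.2093, 0.3092]
ee_rot: [3.14, -0.062, 0.013]
contact_force: [-0.0, 0.7, -2.7]
gripper_width: 0.0138
t 27.7 pos [ 0.5924 -0.2093  0.3092] R [[0.999, -0.04, 0.008], [-0.04, -0.999, -0.001], [0.008, 0.001, -1.0]] F [-0.   0.7 -2.7] w 0.0138 q [ 0.88  0.69 -1.12  1.4   0.63  1.42 -0.27]
dpos [-0.0503, -0.4346, 0.0184] rot [0.0083, -0.0052, -1.8442] | dist 0.438 deg 105.7 rows 12.3
```

```bash
python3 -m handwheel '[{"delta_pos":[0,-0.015,0],"rot":[0,0,-0.07]},{"delta_pos":[0,-0.045,0],"rot":[0,0,-0.2]},{"delta_pos":[0,-0.08,0],"rot":[0,0,-0.34]},{"delta_pos":[-0.01,-0.115,0],"rot":[0,0,-0.48]},{"delta_pos":[-0.015,-0.15,0],"rot":[0,0,-0.62]},{"delta_pos":[-0.02,-0.185,0],"rot":[0,0,-0.76]},{"delta_pos":[-0.025,-0.22,0],"rot":[0,0,-0.9]},{"delta_pos":[-0.03,-0.255,0],"rot":[0,0,-1.04]},{"delta_pos":[-0.035,-0.29,0],"rot":[0,0,-1.18]},{"delta_pos":[-0.04,-0.325,0],"rot":[0,0,-1.32]},{"delta_pos":[-0.045,-0.36,0.005],"rot":[0,0,-1.46]},{"delta_pos":[-0.05,-0.395,0.01],"rot":[0.008,-0.005,-1.6]},{"delta_pos":[-0.05,-0.42,0.015],"rot":[0.008,-0.005,-1.73]},{"delta_pos":[-0.05,-0.4346,0.018],"rot":[0.008,-0.005,-1.83]},{"delta_pos":[-0.05,-0.4346,0.018],"rot":[0.008,-0.005,-1.8442]},{"delta_pos":[-0.05,-0.4346,0.018],"rot":[0.008,-0.005,-1.8442]}]'
cat > pl.py <<'E'
from h import *
import sys
RCK=(RCK[0]-.0012,RCK[1],RCK[2])
st()
s=fr(*RCK,[-.072,0,0])[0]; go([s[0],s[1],.29],rotz(RCK[2]))
o=manip.get_obs(); r=R.from_rotvec(o["ee_rot"]); C=o["tool_pos"]+r.apply([0,0,-.034+.039]); n=r.apply([1,0,0]); T=sys.argv[1]
for nm,(l,t,rr,b) in(("wrist",(200,100,440,280)),("side",(180,140,310,400) if len(sys.argv)<3 else (170,230,300,420)),("scene",(340,80,440,230))):
    c=eyes.read_camera(nm); im=c["img"][:,:,::-1].copy(); s=3
    f=nm=="wrist"
    disc(c,im,C,n,.045,fish=f,col=(0,255,255))
    if not f: disc(c,im,fr(*RCK,[-.072,0,.0636])[0],[np.cos(RCK[2]),np.sin(RCK[2]),0],.045,col=(0,255,0))
    cv2.imwrite(f"pics/{T}_{nm}.png",cv2.resize(np.hstack([c["img"][t:b,l:rr,::-1],im[t:b,l:rr]]) if nm!="wrist" else c["img"][t:b,l:rr,::-1],None,fx=s,fy=s,interpolation=cv2.INTER_CUBIC))
E
python3 pl.py P
```

```text
time_s: 29.3
tool_pos: [0.5599, 0.2246, 0.2908]
ee_rot: [1.949, 2.461, -0.003]
contact_force: [-0.4, -0.7, -1.6]
gripper_width: 0.0139
t 29.3 pos [0.5599 0.2246 0.2908] R [[-0.229, 0.973, 0.001], [0.973, 0.229, -0.003], [-0.003, 0.0, -1.0]] F [-0.4 -0.7 -1.6] w 0.0139 q [ 0.22  0.72 -1.22  1.49  0.68  1.41  0.77]
dpos [0.0024, 0.0002, 0.0008] rot [0.0002, 0.0032, -0.0025] | dist 0.003 deg 0.2 rows 0.1
```

View pics/P_wrist.png

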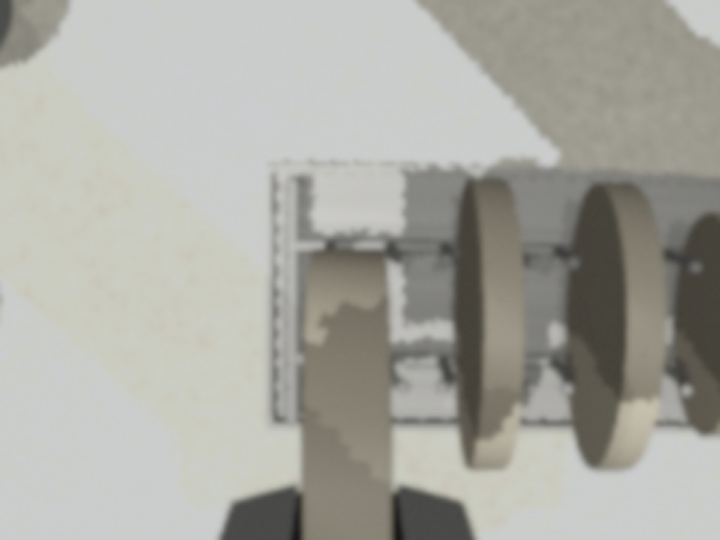

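View pics/P_side.png

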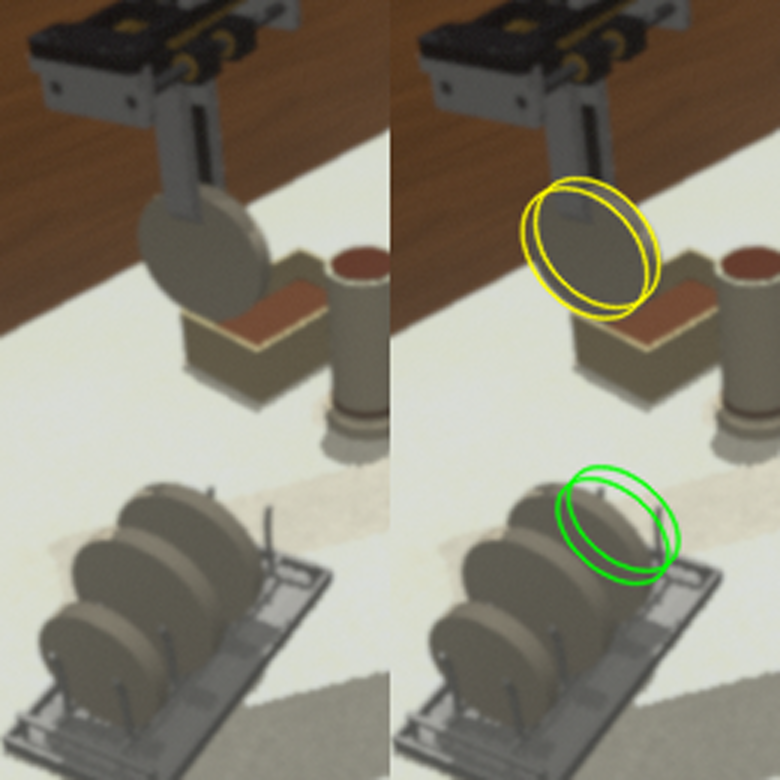

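View pics/P_scene.png

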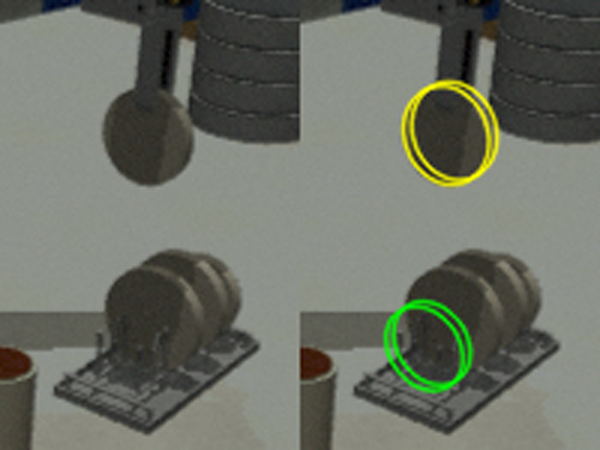

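```bash
python3 -m handwheel '[{"delta_pos":[0.002,0,0.02],"rot":[0,0.003,-0.0025]},{"delta_pos":[0.0024,0,0.05],"rot":[0,0.003,-0.0025]},{"delta_pos":[0.0024,0,0.08],"rot":[0,0.003,-0.0025]},{"delta_pos":[0.0024,0,0.11],"rot":[0,0.003,-0.0025]},{"delta_pos":[0.0024,0,0.132],"rot":[0,0.003,-0.0025]},{"delta_pos":[0.0024,0,0.145],"rot":[0,0.003,-0.0025]},{"delta_pos":[0.0024,0,0.145],"rot":[0,0.003,-0.0025]},{"delta_pos":[0.0024,0,0.145],"rot":[0,0.003,-0.0025]}]'; python3 pl.py Q 1
```

```text
time_s: 30.25
tool_pos: [0.5611, 0.2292, 0.1483]
ee_rot: [-1.947, -2.465, -0.008]
contact_force: [0.5, 0.6, -0.6]
gripper_width: 0.0138
t 30.25 pos [0.5611 0.2292 0.1483] R [[-0.232, 0.973, 0.003], [0.973, 0.232, 0.004], [0.003, 0.003, -1.0]] F [ 0.5  0.6 -0.6] w 0.0138 q [ 0.18  0.86 -1.12  1.67  0.83  1.16  0.64]
dpos [-0.0014, -0.0015, -0.1417] rot [0.0035, -0.0033, 0.0005] | dist 0.142 deg 0.3 rows 2.8
```

View pics/Q_wrist.png

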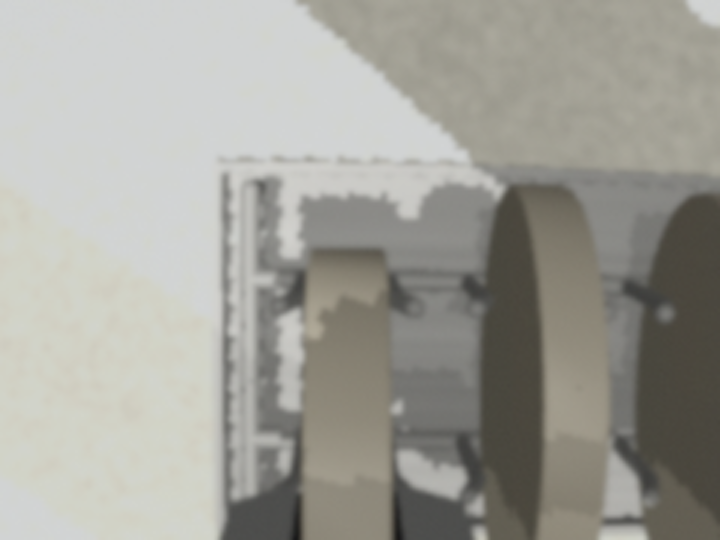

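View pics/Q_side.png

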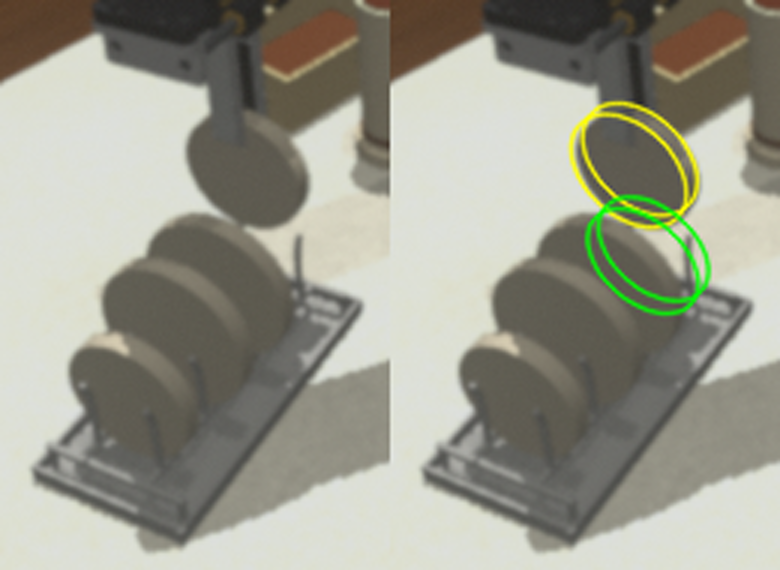

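```bash
python3 -m handwheel '[{"delta_pos":[-0.001,-0.001,0.012],"rot":[0.003,-0.003,0]},{"delta_pos":[-0.001,-0.001,0.024],"rot":[0.003,-0.003,0]},{"delta_pos":[-0.001,-0.001,0.036],"rot":[0.003,-0.003,0]},{"delta_pos":[-0.001,-0.001,0.048],"rot":[0.003,-0.003,0]},{"delta_pos":[-0.001,-0.001,0.058],"rot":[0.003,-0.003,0]},{"delta_pos":[-0.001,-0.001,0.064],"rot":[0.003,-0.003,0]},{"delta_pos":[-0.001,-0.001,0.068],"rot":[0.003,-0.003,0]},{"delta_pos":[-0.001,-0.001,0.071],"rot":[0.003,-0.003,0]},{"delta_pos":[-0.001,-0.001,0.071],"rot":[0.003,-0.003,0]}]'; python3 pl.py S 1
```

```text
time_s: 31.3
tool_pos: [0.5599, 0.2282, 0.0763]
ee_rot: [-1.945, -2.466, 0.001]
contact_force: [0.6, -0.3, -2.8]
gripper_width: 0.0137
t 31.3 pos [0.5599 0.2282 0.0763] R [[-0.233, 0.973, -0.001], [0.973, 0.233, -0.0], [-0.0, -0.001, -1.0]] F [ 0.6 -0.3 -2.8] w 0.0137 q [ 0.15  0.94 -1.05  1.73  0.93  1.06  0.57]
dpos [-0.0012, -0.0008, -0.2137] rot [-0.0008, 0.0002, 0.0014] | dist 0.214 deg 0.1 rows 4.3
```

View pics/S_wrist.png

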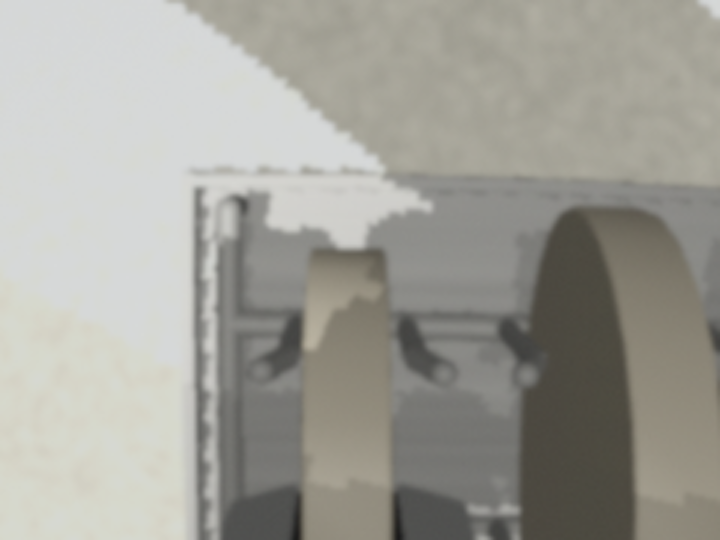

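View pics/S_side.png

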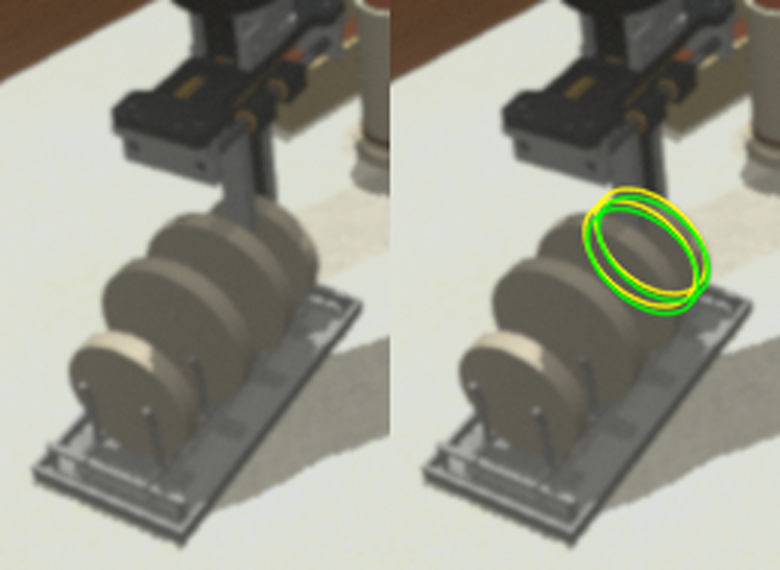

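Between the pins, still hanging free; now I'll creep down to contact.

```bash
python3 -m handwheel '[{"delta_pos":[-0.001,0,0.0015],"rot":[0,0,0]},{"delta_pos":[-0.001,0,0.003],"rot":[0,0,0]},{"delta_pos":[-0.001,0,0.004],"rot":[0,0,0]}]'
```

```text
time_s: 31.75
tool_pos: [0.5605, 0.2271, 0.0726]
ee_rot: [1.946, 2.466, -0.001]
contact_force: [1.1, -0.3, 3.5]
gripper_width: 0.014
```

```bash
python3 -m handwheel '[{"delta_pos":[0,0,0.001],"rot":[0,0,0]},{"delta_pos":[0,0,0.001],"rot":[0,0,0]}]'; python3 -m handwheel '[{"delta_pos":[0,0,0],"rot":[0,0,0]},{"delta_pos":[0,0,0],"rot":[0,0,0]},{"delta_pos":[0,0,0],"rot":[0,0,0]}]' 0.28; python3 pl.py T 1
```

```text
time_s: 31.95
tool_pos: [0.5608, 0.2276, 0.0723]
ee_rot: [1.946, 2.466, 0.001]
contact_force: [0.2, 0.3, 5.1]
gripper_width: 0.0137
time_s: 32.25
tool_pos: [0.56, 0.2272, 0.0712]
ee_rot: [-1.945, -2.466, 0.001]
contact_force: [0.6, -0.8, 0.4]
gripper_width: 0.026
t 32.25 pos [0.56   0.2272 0.0712] R [[-0.233, 0.972, -0.001], [0.972, 0.233, -0.0], [-0.0, -0.001, -1.0]] F [ 0.6 -0.8  0.4] w 0.026 q [ 0.15  0.94 -1.05  1.73  0.94  1.05  0.57]
dpos [-0.0002, -0.0007, -0.2188] rot [-0.001, 0.0001, 0.0015] | dist 0.219 deg 0.1 rows 4.4
```

View pics/T_wrist.png

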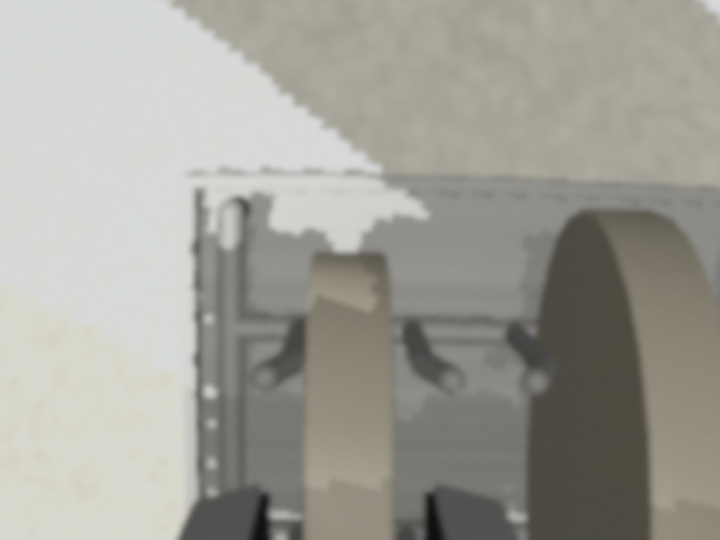

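View pics/T_side.png

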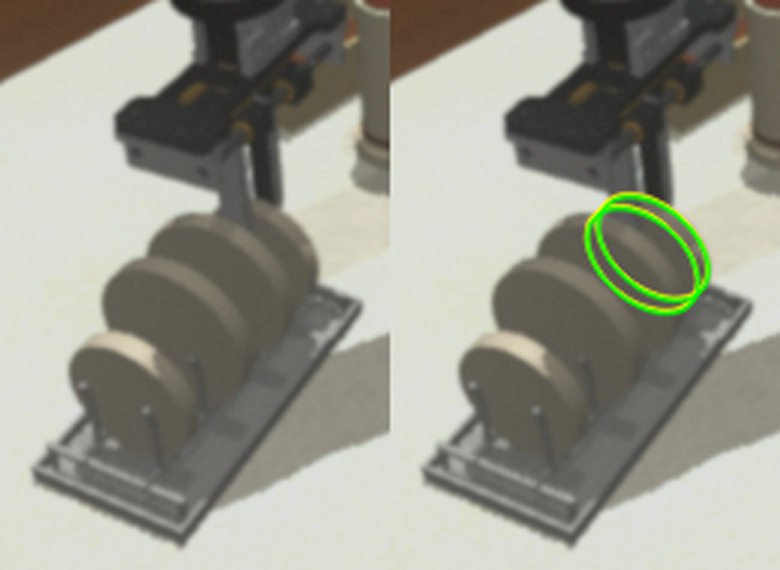

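Released and seated. Lift clear and check.

```bash
python3 -m handwheel '[{"delta_pos":[0,0,-0.015],"rot":[0,0,0]},{"delta_pos":[0,0,-0.045],"rot":[0,0,0]},{"delta_pos":[0,0,-0.09],"rot":[0,0,0]},{"delta_pos":[0,0,-0.13],"rot":[0,0,0]},{"delta_pos":[0,0,-0.17],"rot":[0,0,0]},{"delta_pos":[0,0,-0.2],"rot":[0,0,0]},{"delta_pos":[0,0,-0.2],"rot":[0,0,0]},{"delta_pos":[0,0,-0.2],"rot":[0,0,0]}]'; python3 - <<'E'
from h import *
st(); v=(RCK[0]-.0012,RCK[1],RCK[2])
n=[np.cos(v[2]),np.sin(v[2]),0]
out=[]
for nm,(l,t,r,b) in(("side",(170,270,300,420)),("scene",(340,140,440,230)),("wrist",(230,130,440,280))):
    c=eyes.read_camera(nm); im=c["img"][:,:,::-1].copy(); f=nm=="wrist"
    for x,rr,z in((-.072,.045,.0636),(-.024,.055,.0748),(.024,.055,.0748),(.072,.045,.0636)): disc(c,im,fr(*v,[x,0,z])[0],n,rr,fish=f,col=(0,255,0))
    cv2.imwrite(f"pics/U_{nm}.png",cv2.resize(np.hstack([c["img"][t:b,l:r,::-1],im[t:b,l:r]]),None,fx=3 if not f else 1.9,fy=3 if not f else 1.9,interpolation=cv2.INTER_CUBIC))
    if nm=="scene": cv2.imwrite("pics/U_full.png",c["img"][:,:,::-1])
c=eyes.read_camera("scene"); d=eyes.read_camera("side")
for nm,cam in(("column_center","scene"),("column_center","side"),("wash_bottle_center","scene"),("wash_bottle_center","side"),("tub_center","scene"),("tub_center","side")):
    o=eyes.cut_out(nm,cam); print(nm,cam,o[0]["bbox"] if o else None)
E
```

```text
time_s: 33.2
tool_pos: [0.5603, 0.2275, 0.2725]
ee_rot: [1.945, 2.466, 0.001]
contact_force: [-0.1, -0.5, -0.4]
gripper_width: 0.0265
t 33.2 pos [0.5603 0.2275 0.2725] R [[-0.233, 0.972, 0.001], [0.972, 0.233, -0.0], [-0.0, 0.001, -1.0]] F [-0.1 -0.5 -0.4] w 0.0265 q [ 0.2   0.72 -1.18  1.52  0.67  1.36  0.77]
column_center scene [327.0, 194.5, 353.0, 254.1]
column_center side [291.8, 221.5, 317.7, 291.0]
wash_bottle_center scene [296.2, 176.8, 320.6, 227.3]
wash_bottle_center side [332.1, 245.0, 363.9, 313.5]
tub_center scene [326.4, 237.3, 398.9, 296.4]
tub_center side [241.8, 224.8, 286.0, 275.6]
```

View pics/U_side.png

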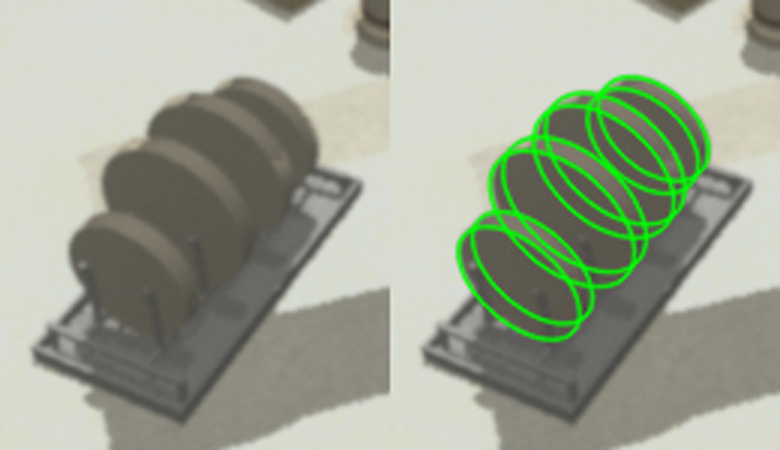

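View pics/U_scene.png

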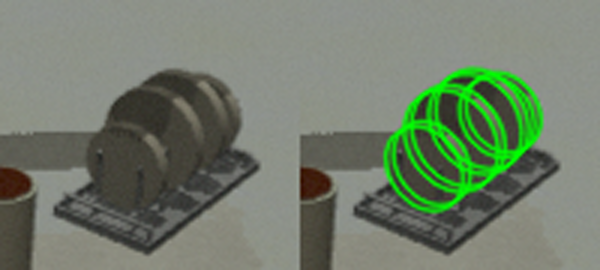

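View pics/U_wrist.png

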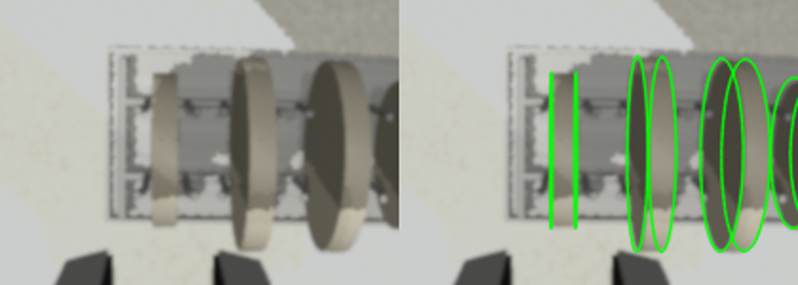

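All four stones match their seated model outlines. Handing in.

```bash
python3 -c "
from station import manip
print(manip.close_job())"
```

```text
the job is handed in; nothing more can be done
None
```

Both stones now stand in the rack, but one wrist-force reading on the way exceeded the 120 N limit, so the attempt may be judged a failure. I pressed each stone down on its well side, took it by the raised edge, and set it on the rails. The large one is in the inner free slot (rack x = -24 mm) and the small one in the outer (x = -72 mm). I handed the job in at about 33 s.

**Last checks:**
- In all three cameras the outlines of both placed stones, and of the drying stones as far as they were in view, match their seated positions to within about 2 mm.
- The reading rose by about 8 N when each stone touched down.
- The gripper was clear above the rack.
- The column, the tub and the bottle's body show the same outlines as at the start, within the detector's scatter. The top of the bottle's outline in the scene view came out 16 px lower than before, probably the thin spout being missed.

**What disagreed or went wrong:**
- **Force reading:** while I tilted towards the small stone (t = 23.7 s), joints 3 and 4 reached the ends of their ranges. The state then reported about 134 N with nothing visibly touching. It vanished as soon as I backed off. I could not tell whether it was a real load or an effect of the joint stops.
- **Joint limits:** joints 3 and 4 were at the ends of their ranges again, with near-zero force, during the small stone's grasp.
- **Tool frame:** the fingertips sat about 15 mm behind the reported TCP, not 19 mm ahead of it. I corrected for this from the images and the contact.
- **Lean angle:** the stones leaned at about 42–46 degrees, not the 50 stated.

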